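Unstack the side-dish boxes onto their serving holders

ROBOT

A 6-joint arm with a two-finger parallel gripper is mounted at the origin on the work surface. World frame = base frame: x ahead of the robot, y to its left, z up, the work surface at z = 0. Lengths are in m, angles in rad, forces in N, time in s.
With the tool pointing down it reaches from about 0.4 to 0.825 m from the base axis. Payload 7 kg.
Tool frame: the origin (TCP) lies at the centre of the arm's flange, where the gripper is bolted on; the fingertips stand 178 mm ahead of it and the grasp point (between the pads) lies 159 mm ahead of it (arm.tip_reach is the distance from the TCP to the fingertips, in m); z points along the fingers, y is the direction in which the jaws open and shut (so a half turn about z gives the same grasp; the last joint's range is limited). The gripper opens to 88 mm and grips with 3 to 60 N. Pads are 19 mm wide; open, the fingers measure 130 mm over their backs; the gripper's body (78 mm by 193 mm) begins 47 mm behind the grasp point.
Start: joints at [-1.019, 0.359, 0.012, 0, -1.224, -0.288], TCP at [0.176, -0.652, 0.405] pointing down, gripper open.
Joint ranges: [-3.07, 3.07], [-1.43, 2.12], [-1.02, 1.25], [-3.03, 1.67], [-3.05, -0], [-3.03, 3.03]. Speed limits (rad/s): [2.39, 2.39, 3.01, 3.14, 3.14, 3.14].

INTERFACE

Orientations are given as [roll, pitch, yaw] about the fixed x, y, z axes, in that order (R = Rz(yaw) Ry(pitch) Rx(roll)).
In Python, from station import arm gives the robot as it stands.
- The arm moves only by the shell command python3 -m inch 'ROWS' [OPENING] [FORCE]. ROWS is JSON, a list that holds one entry, the list of rows, each a list of 6 numbers: the shift along the world's x, y, z in units of 200 mm (1.0 is 200 mm), then the turn, a rotation vector about the world's x, y, z in units of 180 degrees (1.0 is 180 degrees). A call has 1 to 8 rows; each row is the pose to reach, as a shift and turn from the pose commanded when the call began, turning the shorter way round; what a row does not reach only later rows make up. A row lasts 1/8 s, in which the tool goes at most 62.5 mm and 10.7 degrees, less where a joint would pass 70% of its speed; a pose out of reach is approached as far as the arm can. A call with a number of a shift or a turn outside -1 to 1 is refused whole. A call with a gripper value outside its range is refused whole. OPENING is the finger opening in mm, from 0 to 87.6, set as the call begins (- or left out, the last holds). The fingers move at their own pace and stop on an object; FORCE is the grip in N (left out, the last holds). Time passes only in rows, so rows that repeat a pose let the fingers close. It gives the time, the measured TCP pose, the force and the opening at its end, in the units of the state.
- arm.get_state(): the state, without advancing time (a new reading comes with each control period).
- arm.grab_frame(name): name is "scene" or "top" or "wrist"; returns the picture (420x560x3 uint8, blue, green, red); there is no depth.
- arm.camera_params(name): a dict with "vertical_fov" (degrees; the focal length in pixels is half the picture's height over the tangent of half this angle, whatever the lens; pixels are square), "cx", "cy" (the principal point, pixels), "pose" (4x4, takes a point from camera to world coordinates). Camera axes: x right, y down, z forward; pixel columns grow to the right and rows downward; lengths in m; the calibration is good to about 2 mm. A picture is of the moment at which its call begins: read the wrist's pose just before it. camera_params takes no time and is no camera call; for the wrist camera it gives the pose at the moment of the call.
- arm.job_done(): hands the job in, once; it reports no verdict.
Trained networks look in the newest picture that a camera, given by its name, has taken for a name from the list of things; names that differ only in an ending like _2 or _b are one class to them, and where a whole thing is asked for, a point or a joint stands for the part that bears it (a point fixed in the world has none). Each returns a list of dicts, best first, with "score" (0 to 1); they miss things now and then, are a little off and sometimes report something else, mostly with a low value. They report only what shows in the picture. A call takes as long as a camera call. They do not tell look-alikes from the thing itself.
- arm.search_frame(target, camera): "box" ([left, top, right, bottom] in pixels, round what is visible of it).
- arm.regions_of(target, camera): "region" (420x560 bool, what is visible of it) and "box" ([left, top, right, bottom] in pixels, round what is visible of it).
The state is a dict: "t": time; "q": joint angles; "qd": joint speeds; "joint_efforts": joint torques, N m; "eef_pos": TCP position; "ee_rot": TCP orientation; "force": force on the tool from outside, world axes, zero at the start; "moment": the same for the moment, N m; "width": finger opening in m.
Only numpy, scipy, OpenCV 4.12 (cv2) and the standard library are available. Lean on these libraries where they do the work, as an engineer would, in place of code of your own. Each camera call takes 0.05 s, during which the arm holds its last target.

TASK

Take the stack of four lidded food containers apart and set each on the holder made for its shape: the round tub in the round cup, the square box in the square tray, the shorter oblong box in the oblong tray, and the longest box lengthwise on the sloped stand, lying flat on the slope with its low end against the wooden cleat. They are full of food, so never tip one over, and leave all four seated flat in their holders.

Things in the scene. Friction and masses are not known exactly. Their poses are not given: they have to be found in the camera images.
- round_tub_mid (a point): Round tub, 52 mm in diameter, 0.10 to 0.21 kg, top of the stack at the start. Stainless steel body with a flat white lid, 54 mm high, the same width all the way up; the point is its centre, 27 mm above its underside; z up through the lid.
- square_box_mid (a point): Square box, 60 x 60 mm, about 0.2 kg, under the round tub at the start. Stainless steel body with a flat white lid, 54 mm high, the same width all the way up; the point is its centre, 27 mm above its underside; z up through the lid, x and y along its sides.
- oblong_box_mid (a point): Shorter oblong box, 124 mm long (its x) and 60 mm wide (its y), about 0.35 kg, under the square box at the start. Stainless steel body with a flat white lid, 54 mm high, the same width all the way up; the point is its centre, 27 mm above its underside; z up through the lid.
- long_box_mid (a point): Longest box, 170 mm long (its x) and 62 mm wide (its y), about 0.45 kg, bottom of the stack, standing on a 12 mm thick fixed wooden board (230 x 92 mm). Stainless steel body with a flat white lid, 54 mm high, the same width all the way up; the point is its centre, 27 mm above its underside; z up through the lid.
- round_cup_seat (a point): Low round dark steel cup, fixed to the table, 68 mm inner and 78 mm outer diameter; the point is the centre of its inner floor, 6 mm above the table; its rim rises 6 mm above that floor. z up.
- square_tray_seat (a point): Low square dark steel tray, fixed to the table, 74 x 74 mm inside, 86 x 86 mm outside; the point is the centre of its inner floor, 6 mm above the table; its rim rises 6 mm above that floor. x and y along its sides, z up.
- oblong_tray_seat (a point): Low oblong dark steel tray, fixed to the table, 138 mm long (its x) and 74 mm wide (its y) inside, rim 6 mm thick; the point is the centre of its inner floor, 6 mm above the table; its rim rises 6 mm above that floor. z up.
- stand_seat (a point): Fixed steel stand, plane sloping 15 deg, 182 x 76 mm between side lips 6 mm high; a wooden cleat 16 mm high crosses its low end (22 mm above the table, roughly towards the robot; high end 69 mm). The point is on the plane, mid-width, 85 mm up the slope from the cleat's face. x points up the slope, y level across, z square out of the plane. A box set on it grips and does not slide down by itself.
Not all that is in view belongs to the job. Leave any red or yellow look-alike of the part that bears round_tub_mid alone.

How it is judged:
At the end, for the whole second after the job is handed in: All at rest: tub, square and oblong box flat (0.08 rad, 6 mm in height) within 13 mm of the middle of their own holders (oblong box within 0.2 rad of its tray); longest box flat on the slope (0.08 rad, 6 mm), lengthwise (0.15 rad), within 12 mm of the middle across, low end within 8 mm of the cleat (z of round_tub_mid in the frame of round_cup_seat between 0.021 and 0.033 m and linear speed of each of round_tub, square_box, oblong_box, long_box below 0.02 m/s and horizontal distance between round_tub_mid and round_cup_seat below 0.013 m and angle between each of round_tub_mid, square_box_mid, oblong_box_mid's own z axis and vertical below 0.08 rad and z of square_box_mid in the frame of square_tray_seat between 0.021 and 0.033 m and horizontal distance between square_box_mid and square_tray_seat below 0.013 m and z of oblong_box_mid in the frame of oblong_tray_seat between 0.021 and 0.033 m and horizontal distance between oblong_box_mid and oblong_tray_seat below 0.013 m and angle between the x axis of oblong_box_mid and the x axis of oblong_tray_seat, either way round below 0.2 rad and z of long_box_mid in the frame of stand_seat between 0.021 and 0.033 m and x of long_box_mid in the frame of stand_seat between -0.008 and 0.008 m and y of long_box_mid in the frame of stand_seat between -0.012 and 0.012 m and angle between the z axis of long_box_mid and the z axis of stand_seat, either way round below 0.08 rad and angle between the x axis of long_box_mid and the x axis of stand_seat, either way round below 0.15 rad); the robot touches nothing.
It fails at once if a container is tipped over (leans more than 0.7 rad) (angle between any of round_tub_mid, square_box_mid, oblong_box_mid, long_box_mid's own z axis and vertical above 0.7 rad).
It also fails if it takes over 144 s, if anything falls off the work surface, if the arm or the gripper's body presses on something with over 40 N, if the wrist force passes 120 N, or if a joint passes its speed limit or range.

## Working session

There is one attempt and no reset: what is moved stays moved. The work goes in short steps, Python scripts to look and compute and a shell command to move; the robot and the scene stay as the last step left them, time stands still between calls to the robot, and variables do not carry over. Pictures are saved under pics/ and viewed, and the job is handed in when it is done.

```bash
ls; mkdir -p pics; python3 - <<'E'
from station import arm
import cv2,numpy as np
print(arm.get_state())
for n in ("scene","top","wrist"):
    f=arm.grab_frame(n); cv2.imwrite(f"pics/a_{n}.png",f)
    p=arm.camera_params(n); print(n,p["vertical_fov"],p["cx"],p["cy"],np.round(p["pose"],3).tolist())
E
```

```text
pics
{'t': 0.0, 'q': array([-1.01888393e+00,  3.59392084e-01,  1.10806783e-02, -3.52108627e-04,
       -1.22407476e+00, -2.88108901e-01]), 'qd': array([-1.04194942e-04,  2.95613147e-04,  6.21898134e-04, -5.65427706e-04,
        7.84827796e-05, -3.71226962e-04]), 'joint_efforts': array([ 7.59967352e-04, -5.82717168e+01,  2.93048912e+01,  6.99686229e+00,
        6.63730607e-03, -1.76099911e-04]), 'eef_pos': array([ 0.17597018, -0.65146989,  0.40372822]), 'ee_rot': array([ 3.13997428e+00, -1.34419574e-04, -2.87790897e+00]), 'force': array([ 0.53050425,  0.06216374, -1.01500316]), 'moment': array([-0.03717428, -0.01879534,  0.06611028]), 'width': 0.08744423986074926}
scene 45.20885573779488 275.27578551118154 214.73203641747506 [[0.225, 0.746, -0.626, 1.359], [0.974, -0.166, 0.152, -0.209], [0.009, -0.644, -0.765, 1.163], [0.0, 0.0, 0.0, 1.0]]
top 54.80496826543767 279.8824249689271 202.53887865672425 [[-0.028, -0.997, 0.077, 0.421], [-0.999, 0.029, 0.017, -0.017], [-0.019, -0.076, -0.997, 1.152], [0.0, 0.0, 0.0, 1.0]]
wrist 67.35097056796009 278.6851547510347 210.50951657921857 [[-0.261, 0.926, 0.274, 0.103], [0.965, 0.25, 0.075, -0.671], [0.001, 0.284, -0.959, 0.384], [0.0, 0.0, 0.0, 1.0]]
```

View pics/a_scene.png

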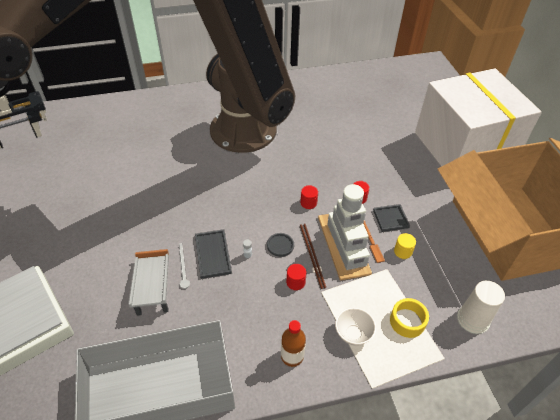

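View pics/a_top.png

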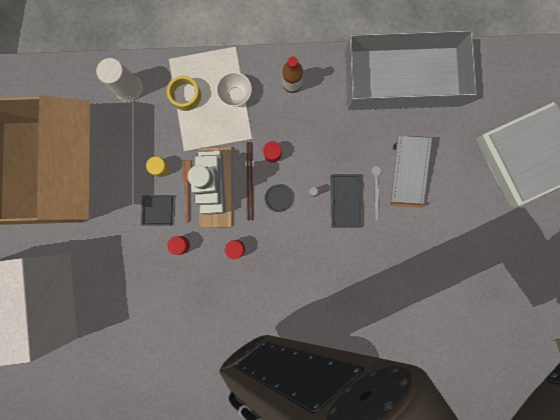

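View pics/a_wrist.png

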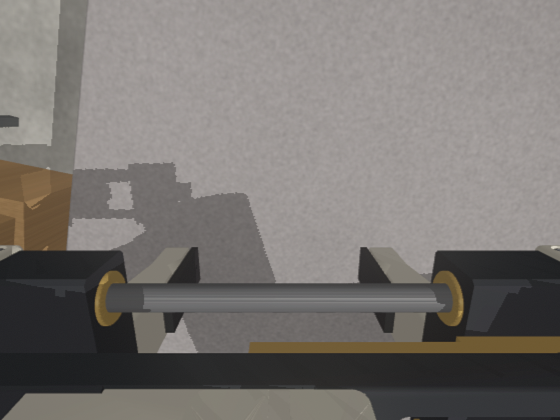

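The scene view shows the stack (tub at ~352,198), with red cups at (309,197), (360,190), (296,277) and a yellow one at (405,246). It also shows the round cup (280,244), square tray (391,218), oblong tray (212,254) and sloped stand (151,280). In the top view the stack is at ~(205,180).

```bash
cat > h.py <<'E'
import numpy as np, cv2
from station import arm
from scipy.spatial.transform import Rotation as R
def cam(n,p=None):
    p=p or arm.camera_params(n); f=210/np.tan(np.radians(p["vertical_fov"])/2)
    return f,p["cx"],p["cy"],np.array(p["pose"])
def ray(n,u,v,z,p=None):
    f,cx,cy,T=cam(n,p); d=T[:3,:3]@np.array([(u-cx)/f,(v-cy)/f,1]); o=T[:3,3]
    return o+d*(z-o[2])/d[2]
def proj(n,X,p=None):
    f,cx,cy,T=cam(n,p); c=T[:3,:3].T@(np.array(X)-T[:3,3]); return np.array([cx+f*c[0]/c[2],cy+f*c[1]/c[2]])
def st():
    s=arm.get_state(); print("t",round(s["t"],2),"pos",np.round(s["eef_pos"],4),"rot",np.round(s["ee_rot"],4),"F",np.round(s["force"],1),"w",round(s["width"],4),"q",np.round(s["q"],2)); return s
E
python3 - <<'E'
from h import *
names=["round_tub_mid","square_box_mid","oblong_box_mid","long_box_mid","round_cup_seat","square_tray_seat","oblong_tray_seat","stand_seat"]
for n in ("scene","top"):
    f=arm.grab_frame(n)
    for m in names:
        r=arm.search_frame(m,n); print(n,m,[(round(x["score"],2),np.round(x["box"]).astype(int).tolist()) for x in r[:5]])
    c=f[170:290,230:430] if n=="scene" else f[130:250,130:440]
    s=4 if n=="scene" else 2.5
    cv2.imwrite(f"pics/b_{n}.png",cv2.resize(c,None,fx=s,fy=s,interpolation=cv2.INTER_CUBIC))
E
```

```text
scene round_tub_mid [(0.97, [391, 234, 416, 259]), (0.69, [338, 184, 362, 211]), (0.6, [289, 266, 305, 292])]
scene square_box_mid [(0.86, [335, 200, 364, 226])]
scene oblong_box_mid []
scene long_box_mid [(0.58, [326, 213, 367, 272]), (0.16, [333, 206, 366, 252])]
scene round_cup_seat [(0.86, [268, 231, 293, 257]), (0.19, [327, 212, 368, 272])]
scene square_tray_seat [(0.56, [376, 204, 410, 232])]
scene oblong_tray_seat [(0.88, [198, 228, 229, 278])]
scene stand_seat [(0.79, [127, 249, 174, 318])]
top round_tub_mid [(0.88, [168, 234, 191, 256]), (0.66, [147, 155, 170, 177]), (0.64, [190, 164, 212, 190]), (0.63, [226, 239, 246, 257]), (0.6, [262, 142, 282, 161])]
top square_box_mid [(0.54, [191, 167, 219, 194])]
top oblong_box_mid [(0.65, [197, 156, 221, 208])]
top long_box_mid [(0.94, [200, 151, 227, 214])]
top round_cup_seat [(0.62, [267, 184, 292, 211])]
top square_tray_seat [(0.83, [142, 195, 171, 225]), (0.51, [198, 157, 221, 206])]
top oblong_tray_seat [(0.77, [333, 172, 360, 229]), (0.67, [197, 155, 221, 206])]
top stand_seat [(0.55, [391, 137, 433, 207]), (0.19, [266, 184, 289, 212])]
```

View pics/b_scene.png

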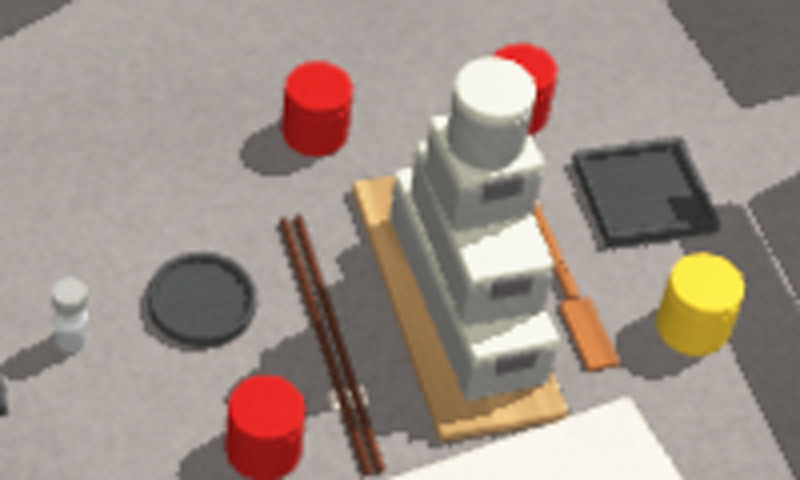

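View pics/b_top.png

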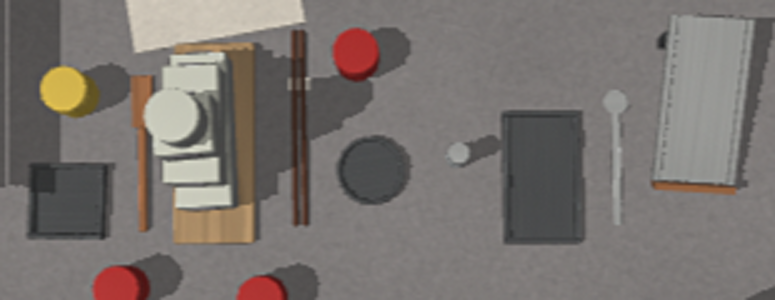

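Tub look-alikes in the scene view: reds at (317,108), (522,85) and (265,428) in the crop, and yellow at (700,303). The real tub is the white-lidded one on top of the stack, at (493,85) in the crop or (350,197) in the frame. Next I get coarse positions from the top view.

```bash
python3 - <<'E'
from h import *
f=arm.grab_frame("top")
def show(m,z,idx=0):
    for r in arm.regions_of(m,"top")[:4]:
        c,_=cv2.findContours(r["region"].astype(np.uint8),0,1); c=max(c,key=cv2.contourArea)
        P=np.array([ray("top",u,v,z)[:2] for u,v in c[:,0].astype(float)],np.float32)
        (a,b),(w,h),an=cv2.minAreaRect(P); print(m,round(r["score"],2),"xy",round(a,3),round(b,3),"wh",round(w,3),round(h,3),round(an,1), "box",np.round(r["box"]))
show("round_tub_mid",.228); show("square_box_mid",.174);show("oblong_box_mid",.12);show("long_box_mid",.066)
show("round_cup_seat",.012);show("square_tray_seat",.012);show("oblong_tray_seat",.012);show("stand_seat",.045)
print(ray("top",200,176.4,.228))
for u,v in ((391.5,204.5),(424,206)): print(ray("top",u,v,.03))
for u,v in ((400,136.5),(431,137.5)): print(ray("top",u,v,.069))
E
```

```text
round_tub_mid 0.91 xy 0.402 0.234 wh 0.051 0.041 88.5 box [168. 233. 193. 259.]
round_tub_mid 0.86 xy 0.613 0.014 wh 0.042 0.047 88.4 box [266. 141. 281. 161.]
round_tub_mid 0.7 xy 0.557 0.182 wh 0.059 0.049 61.7 box [190. 168. 212. 188.]
round_tub_mid 0.61 xy 0.39 0.107 wh 0.043 0.041 88.5 box [224. 238. 244. 257.]
square_box_mid 0.86 xy 0.556 0.183 wh 0.064 0.064 3.8 box [193. 166. 219. 193.]
oblong_box_mid 0.94 xy 0.565 0.185 wh 0.127 0.064 0.9 box [197. 156. 222. 206.]
long_box_mid 0.71 xy 0.567 0.185 wh 0.169 0.066 0.3 box [199. 152. 225. 210.]
long_box_mid 0.32 xy 0.519 0.009 wh 0.07 0.068 88.3 box [265. 186. 289. 212.]
round_cup_seat 0.62 xy 0.522 0.01 wh 0.074 0.074 88.3 box [266. 183. 288. 213.]
square_tray_seat 0.56 xy 0.498 0.354 wh 0.089 0.086 87.1 box [142. 194. 173. 228.]
oblong_tray_seat 0.87 xy 0.511 -0.183 wh 0.087 0.148 87.9 box [332. 172. 363. 230.]
stand_seat 0.97 xy 0.584 -0.354 wh 0.103 0.198 82.3 box [392. 137. 431. 211.]
[0.55834716 0.18146356 0.228     ]
[ 0.49326489 -0.30617605  0.03      ]
[ 0.48652876 -0.39514036  0.03      ]
[ 0.67406576 -0.32790898  0.069     ]
[ 0.66864193 -0.41085916  0.069     ]
```

```bash
python3 -m inch '[[[0.15,0.15,0.1,0,0,-0.02],[0.4,0.4,0.25,0,0,-0.05],[0.65,0.65,0.4,0,0,-0.084],[0.85,0.9,0.5,0,0,-0.084],[0.9,1.0,0.5,0,0,-0.084]]]' 87
python3 -m inch '[[[0.15,0.3,0,0,0,0],[0.35,0.6,0,0,0,0],[0.5,0.9,0,0,0,0],[0.5,1.0,0,0,0,0]]]'
```

```text
t: 2.12
eef_pos: [0.3572, -0.4501, 0.506]
ee_rot: [-3.14, 0.001, -3.141]
force: [0.9, -1.1, -0.0]
width: 0.0869
t: 2.62
eef_pos: [0.457, -0.2493, 0.5047]
ee_rot: [3.141, 0.0, -3.14]
force: [-0.6, 0.6, 1.0]
width: 0.087
```

```bash
python3 -m inch '[[[0.15,0.3,0,0,0,0],[0.35,0.6,0,0,0,0],[0.5,0.9,0,0,0,0],[0.5,1.0,0,0,0,0]]]'
python3 -m inch '[[[0,0.3,0,0,0,0],[0,0.6,0,0,0,0],[0,0.9,0,0,0,0],[0,1.0,0,0,0,0],[0,1.0,0,0,0,0]]]'
```

```text
t: 3.12
eef_pos: [0.5571, -0.0491, 0.5042]
ee_rot: [-3.142, -0.0, -3.14]
force: [1.2, -0.4, -0.1]
width: 0.0869
t: 3.75
eef_pos: [0.5559, 0.1496, 0.5044]
ee_rot: [-3.141, -0.0, -3.139]
force: [-0.1, 0.5, 0.2]
width: 0.0872
```

Tracking is good. Now a wrist view over the stack.

```bash
python3 - <<'E'
from h import *
s=st(); p=arm.camera_params("wrist"); f=arm.grab_frame("wrist"); cv2.imwrite("pics/c_w.png",f)
print(np.round(p["pose"],4).tolist())
for m,z in (("round_tub_mid",.228),("square_box_mid",.174),("oblong_box_mid",.12),("long_box_mid",.066),("square_tray_seat",.012),("round_cup_seat",.012)):
  for r in arm.regions_of(m,"wrist")[:3]:
    c,_=cv2.findContours(r["region"].astype(np.uint8),0,1); c=max(c,key=cv2.contourArea)
    P=np.array([ray("wrist",u,v,z,p)[:2] for u,v in c[:,0].astype(float)],np.float32)
    (a,b),(w,h),an=cv2.minAreaRect(P); print(m,round(r["score"],2),"xy",round(a,3),round(b,3),"wh",round(w,3),round(h,3),round(an,1),"box",np.round(r["box"]))
E
```

```text
t 3.75 pos [0.5559 0.1496 0.5044] rot [-3.1413e+00 -4.0000e-04 -3.1395e+00] F [-0.1  0.5  0.2] w 0.0872 q [ 0.6   0.15 -0.05  0.   -1.38 -2.17]
[[-0.0021, 0.9588, 0.2841, 0.48], [1.0, 0.0021, 0.0005, 0.1497], [-0.0001, 0.2841, -0.9588, 0.484], [0.0, 0.0, 0.0, 1.0]]
round_tub_mid 0.89 xy 0.556 0.185 wh 0.06 0.05 28.8 box [292. 178. 354. 243.]
round_tub_mid 0.86 xy 0.559 0.26 wh 0.044 0.029 56.6 box [388. 189. 432. 233.]
round_tub_mid 0.82 xy 0.434 0.229 wh 0.029 0.038 35.6 box [358.  25. 412.  73.]
square_box_mid 0.88 xy 0.555 0.188 wh 0.065 0.059 3.5 box [290. 161. 344. 225.]
oblong_box_mid 0.81 xy 0.517 0.191 wh 0.03 0.061 0.1 box [287. 136. 340. 242.]
long_box_mid 0.86 xy 0.51 0.189 wh 0.057 0.061 2.0 box [285. 119. 334. 164.]
square_tray_seat 0.97 xy 0.498 0.354 wh 0.091 0.088 87.5 box [384.  97. 458. 161.]
square_tray_seat 0.19 xy 0.523 0.011 wh 0.077 0.077 63.6 box [161. 120. 213. 175.]
round_cup_seat 0.79 xy 0.522 0.011 wh 0.076 0.076 42.1 box [158. 118. 211. 176.]
```

View pics/c_w.png

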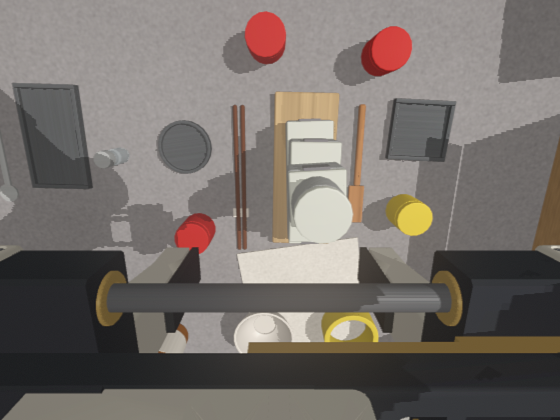

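The wrist view shows the tub lid at (322,210), with the stack's near ends above it at (310,130–180). The round cup is at (185,147), the square tray at (420,130) and the oblong tray at (54,135).

```bash
python3 - <<'E'
from h import *
f=cv2.imread("pics/c_w.png"); p=arm.camera_params("wrist")
cv2.imwrite("pics/c2.png",cv2.resize(f[90:270,220:400],None,fx=3.3,fy=3.3,interpolation=cv2.INTER_CUBIC))
for uv in ((322,210),(323,212)): print(ray("wrist",*uv,.228,p))
t=ray("wrist",322,211,.228,p); print(t)
for a in np.arange(0,6.28,np.pi/2): print(proj("wrist",t+[.026*np.cos(a),.026*np.sin(a),0],p).round(0))
E
```

```text
[0.55593414 0.18440766 0.228     ]
[0.55770792 0.18532433 0.228     ]
[0.55681953 0.18444099 0.228     ]
[321. 240.]
[353. 211.]
[323. 181.]
[291. 211.]
```

View pics/c2.png

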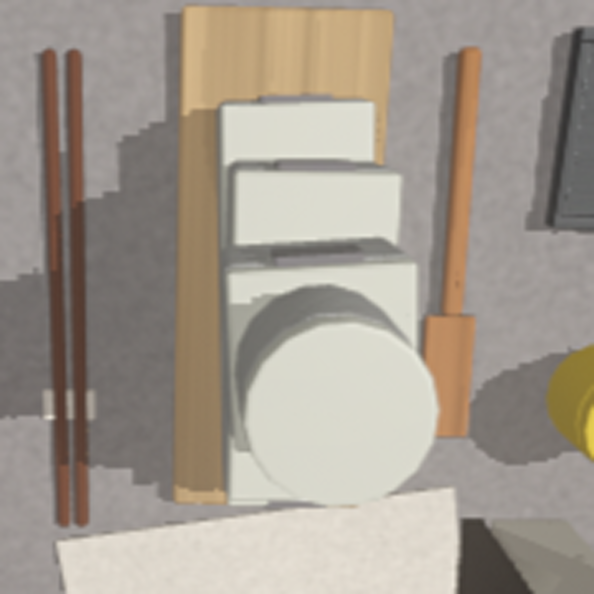

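```bash
python3 -m inch '[[[0.015,0.1,-0.05,0,0,0],[0.015,0.172,-0.2,0,0,0],[0.015,0.172,-0.38,0,0,0],[0.015,0.172,-0.55,0,0,0],[0.015,0.172,-0.65,0,0,0],[0.015,0.172,-0.68,0,0,0],[0.015,0.172,-0.68,0,0,0]]]' 87
python3 -m inch '[[[0,0,0,0,0,0],[0,0,0,0,0,0],[0,0,0,0,0,0],[0,0,0,0,0,0]]]' 20 25
python3 -m inch '[[[0,0,0,0,0,0],[0,0,0,0,0,0],[0,0,0,0,0,0]]]'
```

```text
t: 4.97
eef_pos: [0.5592, 0.1831, 0.3686]
ee_rot: [-3.141, -0.0, -3.142]
force: [0.3, -0.3, 0.4]
width: 0.0871
t: 5.48
eef_pos: [0.5592, 0.1831, 0.3693]
ee_rot: [3.14, 0.001, -3.142]
force: [-0.2, 2.6, 2.1]
width: 0.0525
t: 5.85
eef_pos: [0.5591, 0.1828, 0.369]
ee_rot: [3.142, 0.001, -3.142]
force: [0.7, 0.7, 3.8]
width: 0.0519
```

Gripped at 52 mm. I lift straight up and check.

```bash
python3 -m inch '[[[0,0,0.05,0,0,0],[0,0,0.15,0,0,0],[0,0,0.28,0,0,0],[0,0,0.4,0,0,0],[0,0,0.45,0,0,0],[0,0,0.45,0,0,0]]]'
python3 - <<'E'
from h import *
st(); f=arm.grab_frame("scene"); cv2.imwrite("pics/d_s.png",cv2.resize(f[130:310,180:430],None,fx=3.2,fy=3.2))
f=arm.grab_frame("wrist"); cv2.imwrite("pics/d_w.png",f)
E
```

```text
t: 6.6
eef_pos: [0.5588, 0.1827, 0.4587]
ee_rot: [3.141, 0.0, 3.141]
force: [0.7, 1.2, -2.7]
width: 0.052
t 6.6 pos [0.5588 0.1827 0.4587] rot [3.1411 0.     3.1413] F [ 0.7  1.2 -2.7] w 0.052 q [ 0.65  0.19 -0.1  -0.   -1.28 -2.22]
```

View pics/d_s.png

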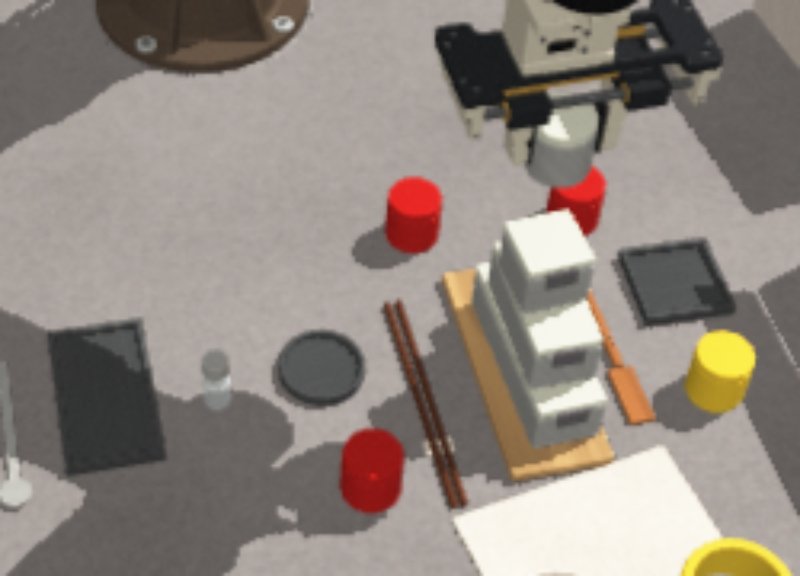

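View pics/d_w.png

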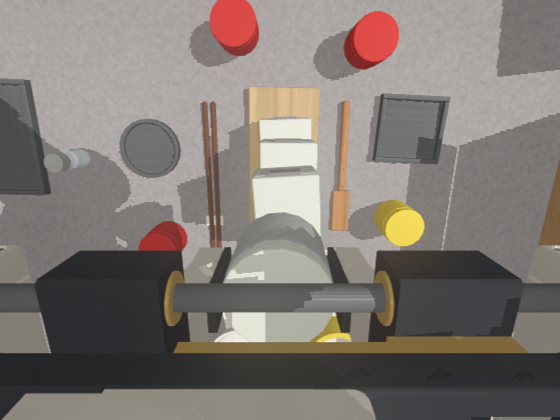

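The tub is held upright over the remaining three-box stack. The cup is at (178,148) in the wrist view, so I move there and lower.

```bash
python3 -m inch '[[[-0.03,-0.12,0,0,0,0],[-0.09,-0.4,0,0,0,0],[-0.14,-0.65,-0.1,0,0,0],[-0.18,-0.83,-0.3,0,0,0],[-0.185,-0.86,-0.5,0,0,0],[-0.185,-0.86,-0.6,0,0,0],[-0.185,-0.86,-0.6,0,0,0]]]'
python3 - <<'E'
from h import *
st(); p=arm.camera_params("wrist"); f=arm.grab_frame("wrist"); cv2.imwrite("pics/e_w.png",f)
f=arm.grab_frame("top"); cv2.imwrite("pics/e_t.png",f[100:280,120:440].repeat(2,0).repeat(2,1))
E
```

```text
t: 7.58
eef_pos: [0.5209, 0.0097, 0.3368]
ee_rot: [-3.14, -0.004, 3.141]
force: [-0.6, 0.5, -0.4]
width: 0.0516
t 7.58 pos [0.5209 0.0097 0.3368] rot [-3.1402 -0.0042  3.1405] F [-0.6  0.5 -0.4] w 0.0516 q [ 0.4   0.16 -0.42 -0.   -0.99 -1.97]
```

View pics/e_w.png

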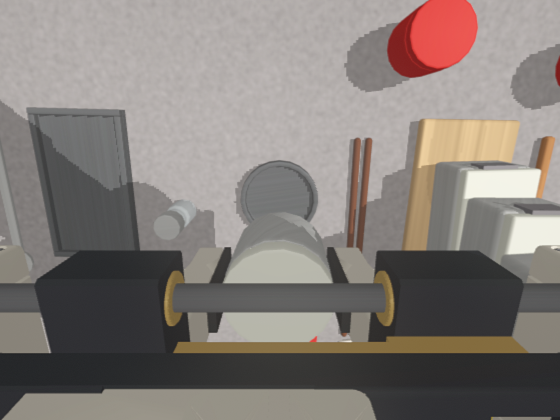

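```bash
python3 -m inch '[[[0,0,-0.1,0,0,0],[0,0,-0.28,0,0,0],[0,0,-0.45,0,0,0],[0,0,-0.57,0,0,0],[0,0,-0.63,0,0,0],[0,0,-0.66,0,0,0],[0,0,-0.67,0,0,0],[0,0,-0.67,0,0,0]]]'
python3 - <<'E'
from h import *
st(); p=arm.camera_params("wrist"); f=arm.grab_frame("wrist"); cv2.imwrite("pics/e2_w.png",f)
E
```

```text
t: 8.68
eef_pos: [0.5223, 0.0109, 0.2053]
ee_rot: [3.141, 0.001, -3.141]
force: [0.2, 0.2, -2.1]
width: 0.0518
t 8.68 pos [0.5223 0.0109 0.2053] rot [ 3.1412e+00  1.1000e-03 -3.1415e+00] F [ 0.2  0.2 -2.1] w 0.0518 q [ 0.4   0.33 -0.56  0.   -0.67 -1.97]
```

View pics/e2_w.png

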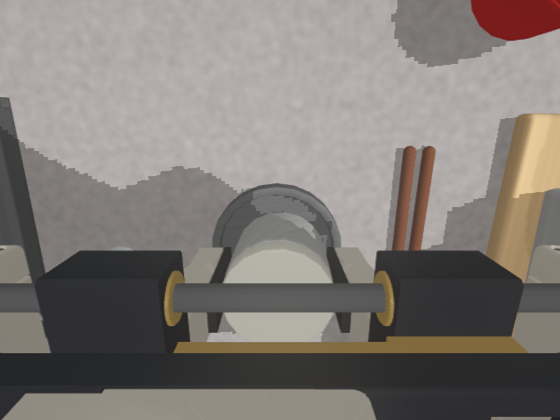

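The tub hangs centred in the cup: rim columns 213–342, tub at 278. I check x from the near rim edge at row 184.

```bash
python3 - <<'E'
from h import *
p=arm.camera_params("wrist")
a=ray("wrist",278,184,.012,p);print(a,a[0]+.039, ray("wrist",213,245,.012,p),ray("wrist",342,245,.012,p))
E
python3 -m inch '[[[0,0,-0.005,0,0,0],[0,0,-0.012,0,0,0],[0,0,-0.015,0,0,0],[0,0,-0.015,0,0,0]]]'
```

```text
[0.48248611 0.01085778 0.012     ] 0.521486109374264 [ 0.51921017 -0.02760519  0.012     ] [0.51922112 0.0486999  0.012     ]
t: 9.22
eef_pos: [0.522, 0.0108, 0.2016]
ee_rot: [-3.142, -0.0, 3.142]
force: [0.5, 0.2, -1.7]
width: 0.0514
```

```bash
python3 -m inch '[[[0,0,-0.004,0,0,0],[0,0,-0.004,0,0,0],[0,0,-0.004,0,0,0],[0,0,-0.004,0,0,0]]]' 70
python3 -m inch '[[[0,0,0.05,0,0,0],[0,0,0.2,0,0,0],[0,0,0.45,0,0,0],[0,0,0.7,0,0,0],[0,0,0.9,0,0,0],[0,0,1.0,0,0,0]]]' 87
python3 - <<'E'
from h import *
st(); p=arm.camera_params("wrist"); f=arm.grab_frame("wrist"); cv2.imwrite("pics/f_w.png",f)
f=arm.grab_frame("scene"); cv2.imwrite("pics/f_s.png",cv2.resize(f[180:300,210:430],None,fx=3.6,fy=3.6))
E
```

```text
t: 9.72
eef_pos: [0.522, 0.0108, 0.2009]
ee_rot: [3.142, 0.0, 3.142]
force: [0.5, 0.9, -0.1]
width: 0.0696
t: 10.48
eef_pos: [0.5219, 0.0106, 0.4045]
ee_rot: [3.14, 0.004, -3.141]
force: [0.2, 1.2, -0.9]
width: 0.0869
t 10.47 pos [0.5219 0.0106 0.4045] rot [ 3.1403  0.0043 -3.1415] F [ 0.2  1.2 -0.9] w 0.0869 q [ 0.4   0.1  -0.32  0.   -1.14 -1.97]
```

View pics/f_w.png

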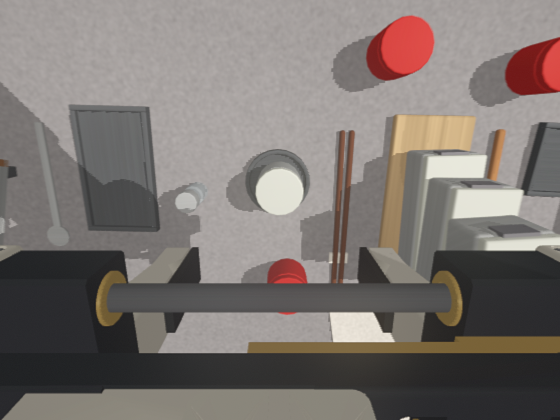

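View pics/f_s.png

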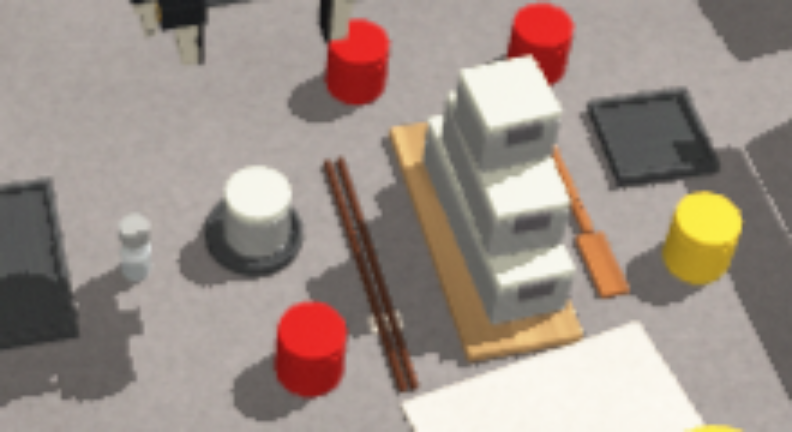

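The tub sits in the cup (278,185 in the wrist view). Now a look at the square box.

```bash
python3 -m inch '[[[0,0.15,0.1,0,0,0],[0,0.4,0.2,0,0,0],[0,0.7,0.3,0,0,0],[0,0.85,0.33,0,0,0],[0,0.867,0.33,0,0,0],[0,0.867,0.33,0,0,0]]]'
cat > m.py <<'E'
from h import *
def meas(items,n="wrist",p=None,k=3):
  p=p or arm.camera_params(n)
  for m,z in items:
   for r in arm.regions_of(m,n)[:k]:
    c,_=cv2.findContours(r["region"].astype(np.uint8),0,1); c=max(c,key=cv2.contourArea)
    P=np.array([ray(n,u,v,z,p)[:2] for u,v in c[:,0].astype(float)],np.float32)
    (a,b),(w,h),an=cv2.minAreaRect(P); print(m,round(r["score"],2),"xy",round(a,4),round(b,4),"wh",round(w,3),round(h,3),round(an,1),"box",np.round(r["box"]))
E
python3 - <<'E'
from m import *
st(); p=arm.camera_params("wrist"); f=arm.grab_frame("wrist"); cv2.imwrite("pics/g_w.png",f)
cv2.imwrite("pics/g2.png",cv2.resize(f[60:270,220:500],None,fx=2.8,fy=2.8,interpolation=cv2.INTER_CUBIC))
meas([("square_box_mid",.174),("oblong_box_mid",.12),("long_box_mid",.066),("square_tray_seat",.012)],p=p)
arm.grab_frame("top"); meas([("square_box_mid",.174),("oblong_box_mid",.12),("long_box_mid",.066)],"top")
E
```

```text
t: 11.32
eef_pos: [0.5217, 0.184, 0.4661]
ee_rot: [-3.141, -0.001, -3.141]
force: [1.0, 0.0, 1.0]
width: 0.0873
t 11.32 pos [0.5217 0.184  0.4661] rot [-3.1408e+00 -1.3000e-03 -3.1412e+00] F [1. 0. 1.] w 0.0873 q [ 0.69  0.12 -0.16 -0.   -1.29 -2.26]
square_box_mid 0.79 xy 0.5526 0.189 wh 0.072 0.058 3.4 box [252. 198. 314. 275.]
oblong_box_mid 0.52 xy 0.574 0.1898 wh 0.087 0.07 3.5 box [252. 199. 316. 276.]
oblong_box_mid 0.3 xy 0.4942 -0.0845 wh 0.064 0.112 88.5 box [  2. 112.  62. 222.]
long_box_mid 0.56 xy 0.4925 0.1898 wh 0.026 0.059 0.0 box [257. 149. 308. 168.]
square_tray_seat 0.72 xy 0.4982 0.3544 wh 0.091 0.087 86.8 box [371. 122. 441. 192.]
oblong_box_mid 0.47 xy 0.6151 0.1796 wh 0.05 0.029 88.2 box [198. 156. 221. 206.]
oblong_box_mid 0.32 xy 0.504 -0.1661 wh 0.082 0.136 88.2 box [330. 171. 361. 229.]
long_box_mid 0.9 xy 0.4939 0.1836 wh 0.062 0.024 89.0 box [199. 152. 225. 216.]
```

View pics/g2.png

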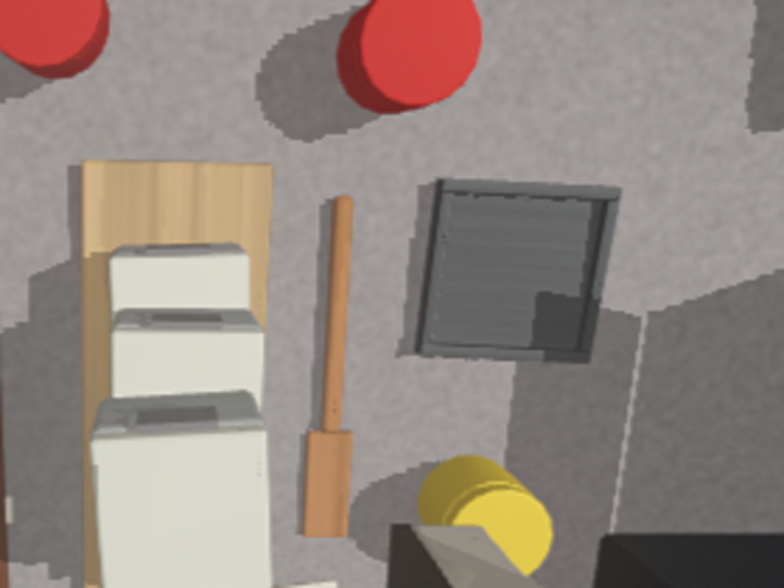

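```bash
python3 - <<'E'
from h import *
p=arm.camera_params("wrist")
def q(u,v,z): return ray("wrist",u/2.8+220,v/2.8+60,z,p)
a,b=q(91,438,.174),q(267,430,.174); print("sq",a,b,np.linalg.norm(a-b)); d=(b-a)/np.linalg.norm(b-a); print("yaw",np.degrees(np.arctan2(-d[0],d[1])));n=np.array([d[1],-d[0],0]); print("ctr",(a+b)/2+.03*n)
a,b=q(110,327,.12),q(263,325,.12); print("ob",a,b,np.linalg.norm(a-b)); d=(b-a)/np.linalg.norm(b-a);print("yaw",np.degrees(np.arctan2(-d[0],d[1])));n=np.array([d[1],-d[0],0]); print("ctr",(a+b)/2+.062*n)
a,b=q(110,256,.066),q(250,254,.066); print("lo",a,b,np.linalg.norm(a-b)); d=(b-a)/np.linalg.norm(b-a);print("yaw",np.degrees(np.arctan2(-d[0],d[1])));n=np.array([d[1],-d[0],0]); print("ctr",(a+b)/2+.085*n)
# tray outer rim corners z=.012
c=[q(*x,.012) for x in ((440,179),(620,188),(590,361),(420,353))]; print(np.mean(c,0)); 
for i in range(4): e=c[(i+1)%4]-c[i]; print(np.linalg.norm(e),np.degrees(np.arctan2(e[1],e[0])))
E
```

```text
sq [0.53259106 0.1603357  0.174     ] [0.52992201 0.21724517 0.174     ] 0.05697202894997509
yaw 2.6852040691365064
ctr [0.56122359 0.19019589 0.174     ]
ob [0.50618231 0.16379388 0.12      ] [0.50546635 0.2209922  0.12      ] 0.057202797323165584
yaw 0.7171463663081953
ctr [0.56781948 0.19316905 0.12      ]
lo [0.48553249 0.1609945  0.066     ] [0.48473151 0.22061245 0.066     ] 0.059623334214618746
yaw 0.7697302966140064
ctr [0.57012433 0.19194536 0.066     ]
[0.49930905 0.35676911 0.012     ]
0.08618922069984454 87.21329414687538
0.08426681295186375 -1.8935484358241121
0.08601252186936087 -92.7763544372445
0.08428528968334736 178.22639036122544
```

```bash
python3 -m inch '[[[0.1,0.015,-0.05,0,0,0.01],[0.185,0.015,-0.2,0,0,0.017],[0.185,0.015,-0.4,0,0,0.017],[0.185,0.015,-0.58,0,0,0.017],[0.185,0.015,-0.7,0,0,0.017],[0.185,0.015,-0.755,0,0,0.017],[0.185,0.015,-0.755,0,0,0.017]]]' 87
python3 -m inch '[[[0,0,0,0,0,0],[0,0,0,0,0,0],[0,0,0,0,0,0],[0,0,0,0,0,0],[0,0,0,0,0,0]]]' 30 30
python3 -m inch '[[[0,0,0.05,0,0,0],[0,0,0.15,0,0,0],[0,0,0.28,0,0,0],[0,0,0.4,0,0,0],[0,0,0.45,0,0,0],[0,0,0.45,0,0,0]]]'
python3 - <<'E'
from h import *
st(); f=arm.grab_frame("scene"); cv2.imwrite("pics/h_s.png",cv2.resize(f[130:310,180:430],None,fx=3.2,fy=3.2))
f=arm.grab_frame("wrist"); cv2.imwrite("pics/h_w.png",f)
E
```

```text
t: 12.65
eef_pos: [0.559, 0.1871, 0.3156]
ee_rot: [-3.141, -0.001, -3.088]
force: [-0.6, -0.0, 0.4]
width: 0.0872
t: 13.28
eef_pos: [0.5592, 0.1875, 0.3166]
ee_rot: [3.141, 0.001, -3.088]
force: [-1.0, 1.2, 5.6]
width: 0.0599
t: 14.02
eef_pos: [0.5589, 0.1871, 0.406]
ee_rot: [3.141, 0.0, -3.088]
force: [0.3, 0.5, -2.4]
width: 0.0599
t 14.03 pos [0.5589 0.1871 0.406 ] rot [ 3.1412e+00  3.0000e-04 -3.0885e+00] F [ 0.3  0.5 -2.4] w 0.0599 q [ 0.65  0.22 -0.18 -0.   -1.17 -2.17]
```

View pics/h_s.png

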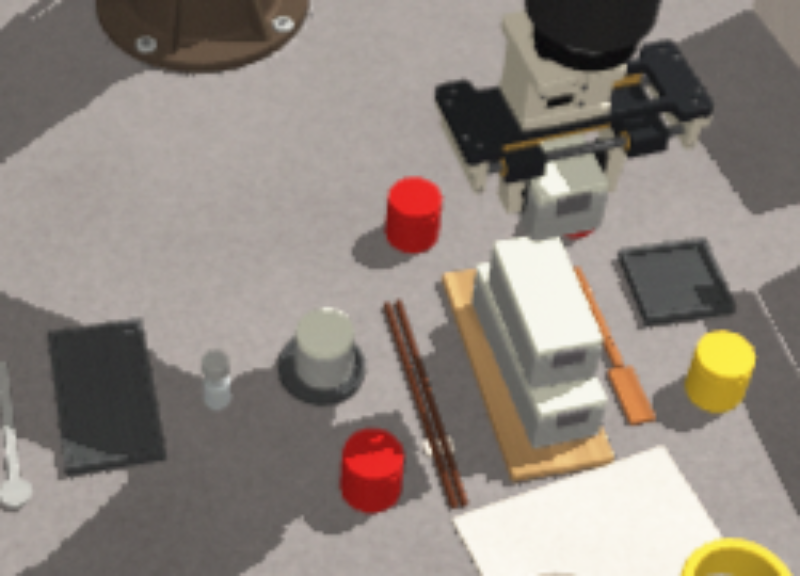

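View pics/h_w.png

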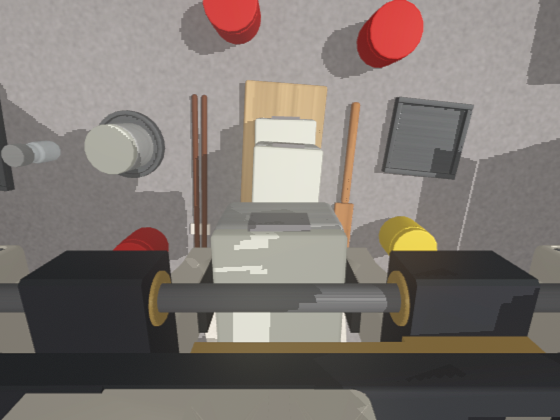

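The square box is held upright, lid near edge at row ~234 in the wrist view. I check where it sits in the hand, then move to the tray.

```bash
python3 - <<'E'
from h import *
p=arm.camera_params("wrist")
s=arm.get_state()
a=ray("wrist",213,234,.265,p);b=ray("wrist",346,234,.265,p);print(a,b); R_=R.from_euler("xyz",s["ee_rot"]).as_matrix(); c=(a+b)/2-.03*R_[:,0]; print(c, R_.T@(c-s["eef_pos"]))
E
python3 -m inch '[[[-0.05,0.1,0,0,0,-0.01],[-0.12,0.3,0,0,0,-0.03],[-0.2,0.55,0,0,0,-0.03],[-0.28,0.75,0,0,0,-0.03],[-0.3,0.835,0,0,0,-0.03],[-0.3,0.835,0,0,0,-0.03]]]'
python3 - <<'E'
from m import *
st(); p=arm.camera_params("wrist"); f=arm.grab_frame("wrist"); cv2.imwrite("pics/i_w.png",f)
meas([("square_tray_seat",.012)],p=p)
E
```

```text
[0.52933313 0.15901625 0.265     ] [0.52647312 0.21266528 0.265     ]
[0.55786091 0.18743102 0.26495081] [0.0005509  0.00059011 0.13979294]
t: 14.88
eef_pos: [0.4986, 0.355, 0.4046]
ee_rot: [-3.14, -0.001, 3.102]
force: [0.6, -0.0, -1.8]
width: 0.0601
t 14.88 pos [0.4986 0.355  0.4046] rot [-3.1400e+00 -1.2000e-03  3.1022e+00] F [ 0.6 -0.  -1.8] w 0.0601 q [ 0.94  0.26 -0.13 -0.   -1.18 -2.55]
square_tray_seat 0.75 xy 0.4877 0.3568 wh 0.087 0.069 88.4 box [244. 144. 318. 200.]
```

View pics/i_w.png

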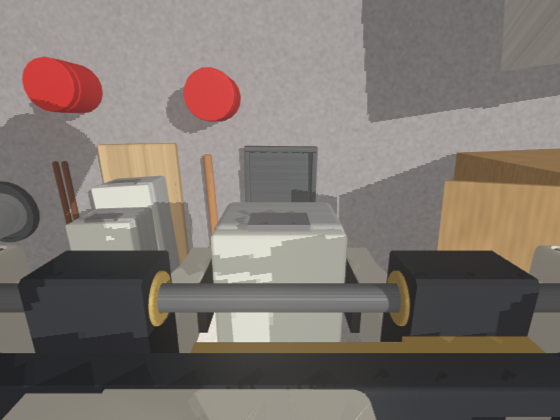

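```bash
python3 - <<'E'
from h import *
def tri(a,b):
    L=[]
    A=[];B=[]
    for n,(u,v) in (("top",a),("scene",b)):
        f,cx,cy,T=cam(n); d=T[:3,:3]@np.array([(u-cx)/f,(v-cy)/f,1]); d/=np.linalg.norm(d); M=np.eye(3)-np.outer(d,d); A.append(M);B.append(M@T[:3,3])
    return np.linalg.lstsq(np.vstack(A),np.hstack(B),rcond=None)[0]
print(tri((88,220),(440,185)),tri((89,98),(494,270)))
p=arm.camera_params("wrist")
a=ray("wrist",281,146,.012,p);print(a,a[0]+.043, ray("wrist",244,150,.012,p),ray("wrist",317,150,.012,p))
E
```

```text
[0.4711023  0.50794334 0.08771283] [0.79343015 0.49693143 0.11213223]
[0.45537206 0.35800808 0.012     ] 0.4983720584610782 [0.45819221 0.31467834 0.012     ] [0.46167753 0.39980411 0.012     ]
```

Flap and stack are both clear. Descending.

```bash
python3 -m inch '[[[0,0,-0.1,0,0,0],[0,0,-0.3,0,0,0],[0,0,-0.5,0,0,0],[0,0,-0.7,0,0,0],[0,0,-0.85,0,0,0],[0,0,-0.93,0,0,0],[0,0,-0.96,0,0,0],[0,0,-0.96,0,0,0]]]'
python3 - <<'E'
from m import *
st(); p=arm.camera_params("wrist"); f=arm.grab_frame("wrist"); cv2.imwrite("pics/j_w.png",f)
E
```

```text
t: 15.98
eef_pos: [0.4994, 0.3541, 0.2144]
ee_rot: [3.141, 0.001, 3.1]
force: [0.2, 0.5, -1.5]
width: 0.0597
t 15.97 pos [0.4994 0.3541 0.2144] rot [3.1411e+00 6.0000e-04 3.1005e+00] F [ 0.2  0.5 -1.5] w 0.0597 q [ 0.94  0.44 -0.35  0.   -0.78 -2.55]
```

View pics/j_w.png

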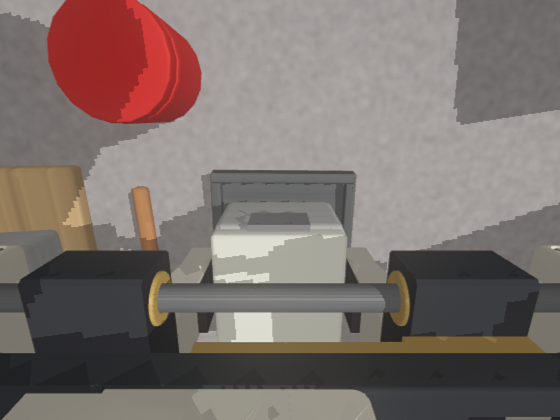

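```bash
python3 - <<'E'
from h import *
p=arm.camera_params("wrist")
for u in (212,283.5,355): print(ray("wrist",u,172,.012,p))
E
python3 -m inch '[[[0,0.008,-0.02,0,0,0],[0,0.01,-0.045,0,0,0],[0,0.01,-0.06,0,0,0],[0,0.01,-0.065,0,0,0],[0,0.01,-0.065,0,0,0]]]'
```

```text
[0.4529132  0.31795992 0.012     ]
[0.45462419 0.35956469 0.012     ]
[0.4563362  0.40119404 0.012     ]
t: 16.65
eef_pos: [0.4988, 0.3562, 0.2025]
ee_rot: [3.141, 0.0, 3.101]
force: [-6.4, -2.4, 13.6]
width: 0.0596
```

Contact at the expected floor height. Release.

```bash
python3 -m inch '[[[0,0,0.004,0,0,0],[0,0,0.004,0,0,0],[0,0,0.004,0,0,0],[0,0,0.004,0,0,0]]]' 74
python3 -m inch '[[[0,0,0.05,0,0,0],[0,0,0.2,0,0,0],[0,0,0.45,0,0,0],[0,0,0.7,0,0,0],[0,0,0.9,0,0,0],[0,0,1.0,0,0,0]]]' 87
python3 - <<'E'
from m import *
st(); p=arm.camera_params("wrist"); f=arm.grab_frame("wrist"); cv2.imwrite("pics/k_w.png",f)
meas([("square_tray_seat",.012),("square_box_mid",.06)],p=p)
f=arm.grab_frame("scene"); cv2.imwrite("pics/k_s.png",cv2.resize(f[180:300,210:430],None,fx=3.6,fy=3.6))
E
```

```text
t: 17.15
eef_pos: [0.499, 0.3561, 0.2014]
ee_rot: [-3.141, -0.0, 3.101]
force: [-0.5, -0.3, 0.1]
width: 0.0739
t: 17.9
eef_pos: [0.4991, 0.3561, 0.4055]
ee_rot: [3.138, 0.003, 3.101]
force: [-0.6, -0.3, -0.3]
width: 0.0869
t 17.9 pos [0.4991 0.3561 0.4055] rot [3.1382e+00 3.0000e-03 3.1008e+00] F [-0.6 -0.3 -0.3] w 0.0869 q [ 0.94  0.26 -0.13  0.   -1.18 -2.55]
square_tray_seat 0.79 xy 0.4961 0.3565 wh 0.087 0.086 88.6 box [242. 140. 315. 215.]
square_box_mid 0.55 xy 0.4964 0.3569 wh 0.058 0.066 87.6 box [249. 157. 305. 218.]
square_box_mid 0.47 xy 0.5141 0.0761 wh 0.038 0.071 73.5 box [  1. 179.  40. 244.]
```

View pics/k_w.png

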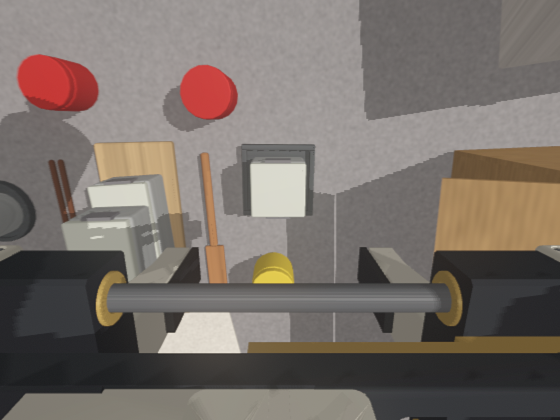

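View pics/k_s.png

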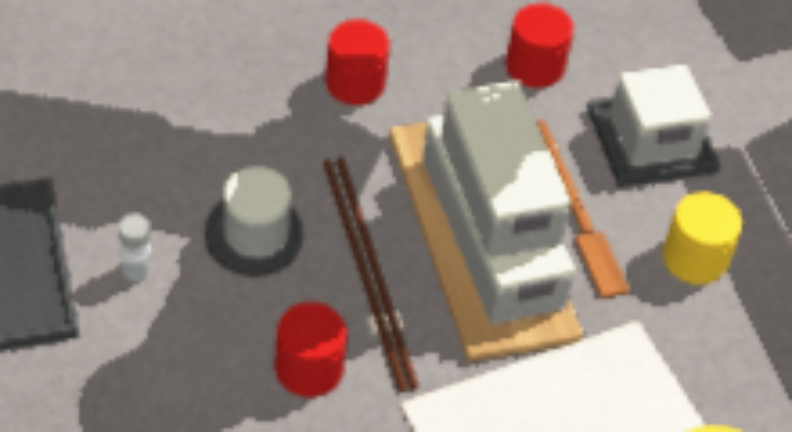

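The square box is seated in its tray (278,187). Next a look at the oblong box.

```bash
python3 -m inch '[[[0.02,-0.1,0.1,0,0,0],[0.05,-0.35,0.25,0,0,0.01],[0.1,-0.6,0.37,0,0,0.017],[0.1,-0.8,0.37,0,0,0.017],[0.1,-0.84,0.37,0,0,0.017],[0.1,-0.84,0.37,0,0,0.017]]]'
python3 - <<'E'
from m import *
st(); p=arm.camera_params("wrist"); f=arm.grab_frame("wrist"); cv2.imwrite("pics/l_w.png",f)
cv2.imwrite("pics/l2.png",cv2.resize(f[90:290,180:400],None,fx=3,fy=3,interpolation=cv2.INTER_CUBIC))
meas([("oblong_box_mid",.12),("long_box_mid",.066)],p=p)
f=arm.grab_frame("top"); meas([("oblong_box_mid",.12),("long_box_mid",.066)],"top")
E
```

```text
t: 18.85
eef_pos: [0.5189, 0.1878, 0.4749]
ee_rot: [-3.141, -0.001, -3.13]
force: [-0.8, 1.1, -0.2]
width: 0.0872
t 18.85 pos [0.5189 0.1878 0.4749] rot [-3.1410e+00 -1.1000e-03 -3.1301e+00] F [-0.8  1.1 -0.2] w 0.0872 q [ 0.7   0.12 -0.15 -0.   -1.31 -2.26]
oblong_box_mid 0.6 xy 0.5627 0.1919 wh 0.13 0.058 0.2 box [255. 170. 307. 281.]
long_box_mid 0.68 xy 0.4929 0.1891 wh 0.028 0.059 3.1 box [257. 150. 306. 172.]
oblong_box_mid 0.55 xy 0.6158 0.1827 wh 0.034 0.062 7.4 box [198. 156. 221. 202.]
long_box_mid 0.72 xy 0.4928 0.185 wh 0.065 0.022 88.4 box [197. 151. 224. 214.]
```

View pics/l2.png

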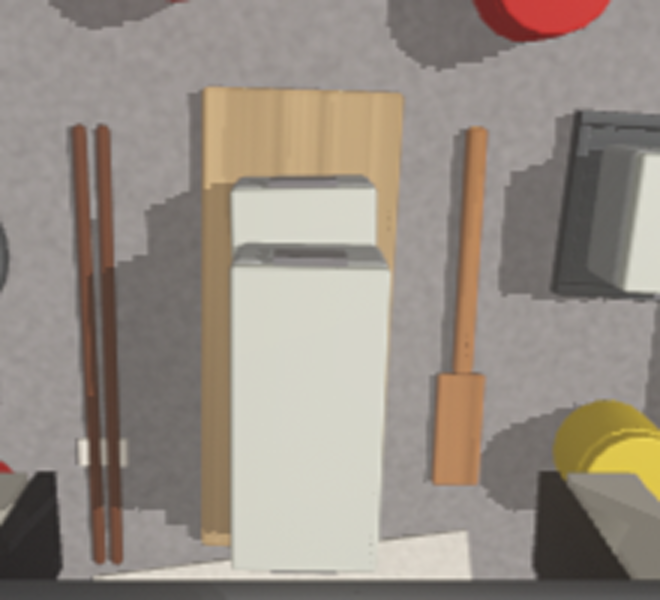

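```bash
python3 - <<'E'
from h import *
p=arm.camera_params("wrist")
c=[ray("wrist",u/3+180,v/3+90,.12,p) for u,v in ((232,264),(389,261),(379,571),(234,571))]
print(np.round(c,4),np.mean(c,0)); 
for i in range(4): e=c[(i+1)%4]-c[i]; print(np.linalg.norm(e),np.degrees(np.arctan2(e[1],e[0])))
E
```

```text
[[0.5061 0.1661 0.12  ]
 [0.5043 0.2223 0.12  ]
 [0.6281 0.2235 0.12  ]
 [0.6289 0.1662 0.12  ]] [0.56685462 0.19448665 0.12      ]
0.05624315109026329 91.88668120381335
0.12387550587382709 0.5470772842154117
0.0573077943858108 -89.21493235939543
0.12280341724529599 -179.9565958599617
```

```bash
python3 -m inch '[[[0.08,0,-0.1,0,0,0],[0.2,0.01,-0.3,0,0,0],[0.24,0.01,-0.5,0,0,0],[0.24,0.01,-0.7,0,0,0],[0.24,0.01,-0.85,0,0,0],[0.24,0.01,-0.9,0,0,0],[0.24,0.01,-0.9,0,0,0]]]' 87
python3 -m inch '[[[0,0,-0.05,0,0,0],[0,0,-0.12,0,0,0],[0,0,-0.165,0,0,0],[0,0,-0.165,0,0,0]]]'
python3 -m inch '[[[0,0,0,0,0,0],[0,0,0,0,0,0],[0,0,0,0,0,0],[0,0,0,0,0,0],[0,0,0,0,0,0]]]' 30 40
python3 -m inch '[[[0,0,0.03,0,0,0],[0,0,0.1,0,0,0],[0,0,0.2,0,0,0],[0,0,0.3,0,0,0],[0,0,0.4,0,0,0],[0,0,0.45,0,0,0],[0,0,0.45,0,0,0]]]'
python3 - <<'E'
from h import *
st(); f=arm.grab_frame("scene"); cv2.imwrite("pics/n_s.png",cv2.resize(f[130:310,180:430],None,fx=3.2,fy=3.2))
f=arm.grab_frame("wrist"); cv2.imwrite("pics/n_w.png",f)
E
```

```text
t: 20.02
eef_pos: [0.5671, 0.1905, 0.2956]
ee_rot: [-3.141, -0.0, -3.129]
force: [-0.2, 0.1, 0.2]
width: 0.0871
t: 20.52
eef_pos: [0.5667, 0.19, 0.2617]
ee_rot: [-3.141, -0.001, -3.129]
force: [-0.6, 0.1, 0.8]
width: 0.0869
t: 21.15
eef_pos: [0.5671, 0.1904, 0.263]
ee_rot: [3.141, 0.001, -3.129]
force: [-0.7, 1.6, 2.3]
width: 0.0597
t: 22.02
eef_pos: [0.567, 0.1901, 0.3535]
ee_rot: [3.141, 0.001, -3.129]
force: [-0.3, 0.2, -3.7]
width: 0.0597
t 22.02 pos [0.567  0.1901 0.3535] rot [ 3.1407e+00  1.1000e-03 -3.1293e+00] F [-0.3  0.2 -3.7] w 0.0597 q [ 0.65  0.27 -0.24 -0.   -1.06 -2.21]
```

View pics/n_s.png

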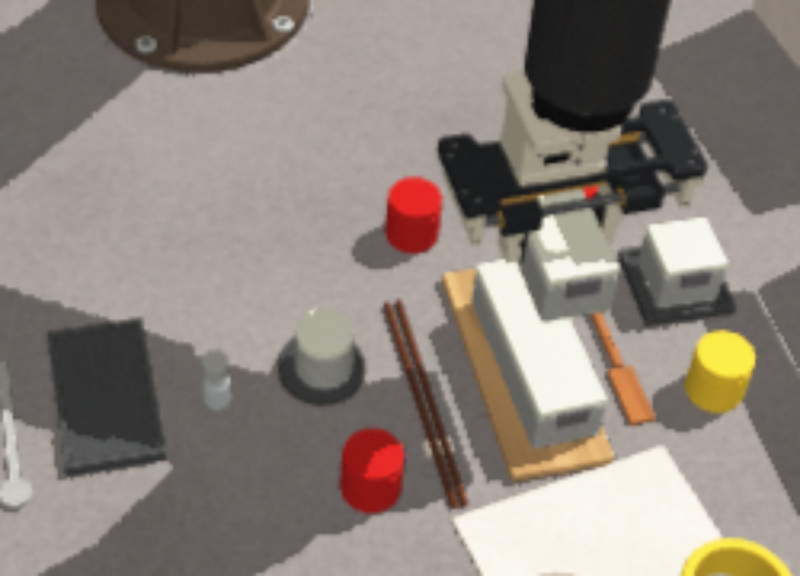

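View pics/n_w.png

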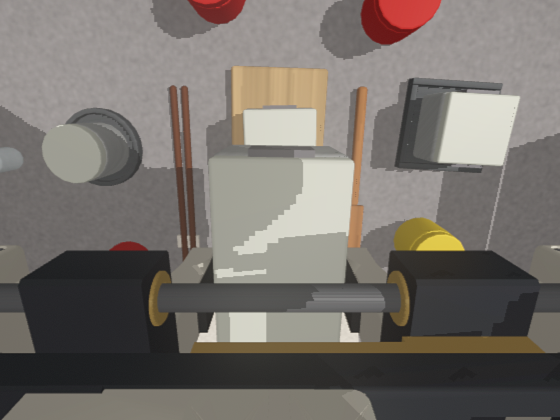

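The oblong box is held level. Moving towards the oblong tray to measure it on the way.

```bash
python3 - <<'E'
from h import *
p=arm.camera_params("wrist"); s=arm.get_state()
a=ray("wrist",210,158,.2105,p);b=ray("wrist",351,158,.2105,p);R_=R.from_euler("xyz",s["ee_rot"]).as_matrix(); c=(a+b)/2-.062*R_[:,0]; print(a,b,c, R_.T@(c-s["eef_pos"]))
E
python3 -m inch '[[[-0.05,-0.15,0.2,0,0,0],[-0.15,-0.4,0.4,0,0,0],[-0.25,-0.65,0.5,0,0,0],[-0.3,-0.85,0.5,0,0,0],[-0.3,-0.95,0.5,0,0,0]]]'
python3 -m inch '[[[0,-0.1,0,0,0,0],[0,-0.25,0,0,0,0],[0,-0.3,0,0,0,0],[0,-0.3,0,0,0,0]]]'
python3 - <<'E'
from m import *
st(); p=arm.camera_params("wrist"); f=arm.grab_frame("wrist"); cv2.imwrite("pics/o_w.png",f)
meas([("oblong_tray_seat",.012),("stand_seat",.045)],p=p)
E
```

```text
[0.50600751 0.16324722 0.2105    ] [0.50534592 0.21710926 0.2105    ] [0.56767206 0.19093554 0.21043669] [-0.00115158  0.00095021  0.14156957]
t: 22.75
eef_pos: [0.5057, -0.0017, 0.4525]
ee_rot: [3.141, -0.0, -3.13]
force: [1.8, 0.7, -2.8]
width: 0.0598
t: 23.25
eef_pos: [0.5069, -0.0601, 0.452]
ee_rot: [3.142, -0.001, -3.13]
force: [-0.3, 0.4, -3.8]
width: 0.0597
t 23.25 pos [ 0.5069 -0.0601  0.452 ] rot [ 3.1416e+00 -1.1000e-03 -3.1305e+00] F [-0.3  0.4 -3.8] w 0.0597 q [ 0.27  0.06 -0.27 -0.   -1.25 -1.83]
oblong_tray_seat 0.94 xy 0.5102 -0.1825 wh 0.088 0.151 88.0 box [156. 120. 224. 233.]
stand_seat 0.79 xy 0.5612 -0.3488 wh 0.1 0.165 76.6 box [ 14. 159.  99. 271.]
```

View pics/o_w.png

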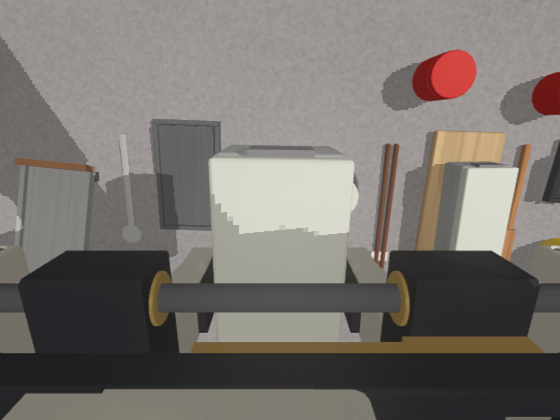

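```bash
python3 -m inch '[[[0,-0.1,0,0,0,0],[0.01,-0.3,0,0,0,-0.008],[0.015,-0.5,-0.1,0,0,-0.015],[0.015,-0.615,-0.3,0,0,-0.015],[0.015,-0.615,-0.5,0,0,-0.015],[0.015,-0.615,-0.65,0,0,-0.015],[0.015,-0.615,-0.7,0,0,-0.015],[0.015,-0.615,-0.7,0,0,-0.015]]]'
python3 - <<'E'
from m import *
st(); p=arm.camera_params("wrist"); f=arm.grab_frame("wrist"); cv2.imwrite("pics/p_w.png",f)
f=arm.grab_frame("scene"); cv2.imwrite("pics/p_s.png",cv2.resize(f[180:300,100:320],None,fx=3.6,fy=3.6))
E
```

```text
t: 24.4
eef_pos: [0.5104, -0.1824, 0.3127]
ee_rot: [-3.141, -0.001, 3.108]
force: [0.2, -0.6, -2.4]
width: 0.0599
t 24.4 pos [ 0.5104 -0.1824  0.3127] rot [-3.1413e+00 -5.0000e-04  3.1079e+00] F [ 0.2 -0.6 -2.4] w 0.0599 q [ 0.02  0.22 -0.41  0.   -0.94 -1.62]
```

View pics/p_w.png

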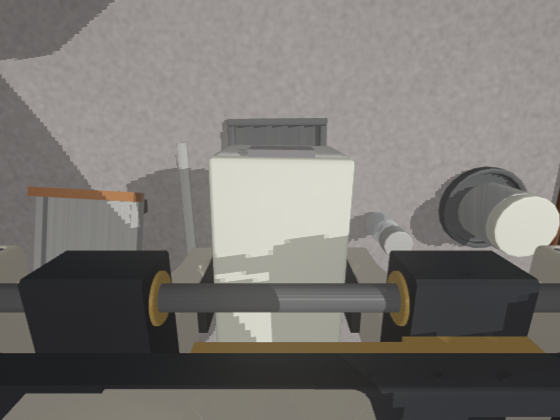

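View pics/p_s.png

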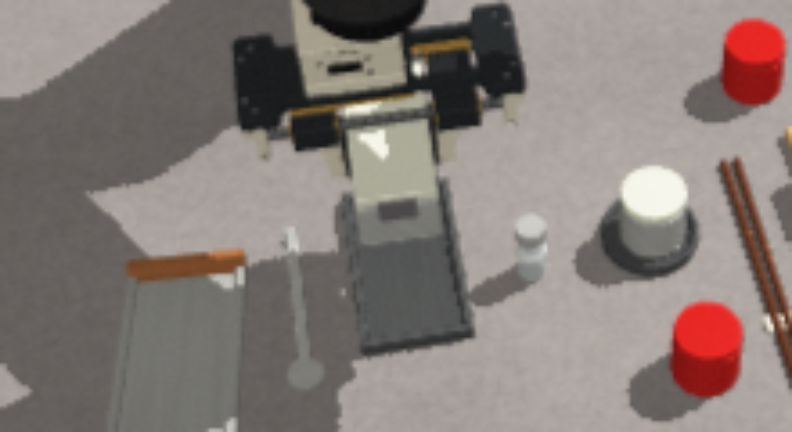

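```bash
python3 - <<'E'
from h import *
p=arm.camera_params("wrist")
for u in (223,275,327): print(ray("wrist",u,120,.012,p))
s=arm.get_state();a=ray("wrist",210,158,s["eef_pos"][2]-.143,p);b=ray("wrist",351,158,s["eef_pos"][2]-.143,p);print(a,b,(a+b)/2+[.062,0,0])
E
python3 -m inch '[[[0,0,-0.1,0,0,0],[0,0,-0.25,0,0,0],[0,0,-0.38,0,0,0],[0,0,-0.45,0,0,0],[0,0,-0.48,0,0,0],[0,0,-0.48,0,0,0]]]'
python3 - <<'E'
from m import *
st(); p=arm.camera_params("wrist"); f=arm.grab_frame("wrist"); cv2.imwrite("pics/q_w.png",f)
E
```

```text
[ 0.4363951  -0.22761645  0.012     ]
[ 0.43789988 -0.1830092   0.012     ]
[ 0.4394046  -0.13840382  0.012     ]
[ 0.4494883  -0.20675441  0.17101003] [ 0.45132325 -0.15233508  0.17101003] [ 0.51240578 -0.17954474  0.17101003]
t: 25.25
eef_pos: [0.5104, -0.1829, 0.2172]
ee_rot: [-3.141, 0.001, 3.107]
force: [0.0, 0.5, -2.6]
width: 0.06
t 25.25 pos [ 0.5104 -0.1829  0.2172] rot [-3.1415e+00  7.0000e-04  3.1071e+00] F [ 0.   0.5 -2.6] w 0.06 q [ 0.02  0.34 -0.51  0.   -0.72 -1.62]
```

View pics/q_w.png

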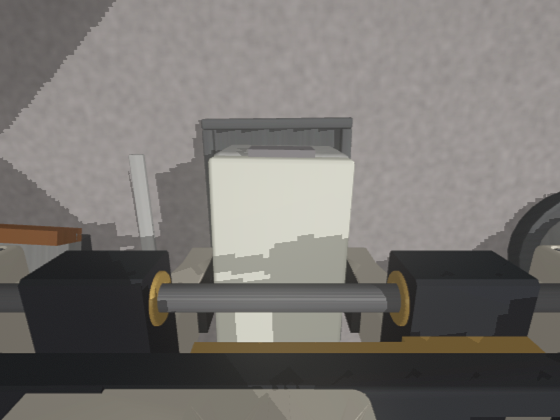

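```bash
python3 -m inch '[[[0.003,-0.008,-0.02,0,0,0],[0.003,-0.008,-0.05,0,0,0],[0.003,-0.008,-0.066,0,0,0],[0.003,-0.008,-0.071,0,0,0],[0.003,-0.008,-0.071,0,0,0]]]'
```

```text
t: 25.92
eef_pos: [0.5104, -0.1844, 0.203]
ee_rot: [-3.141, -0.0, 3.107]
force: [-3.1, 1.6, 5.1]
width: 0.0601
```

```bash
python3 -m inch '[[[0,0,0,0,0,0],[0,0,0,0,0,0],[0,0,0,0,0,0],[0,0,0,0,0,0]]]' 74
python3 -m inch '[[[0,0,0.05,0,0,0],[0,0,0.2,0,0,0],[0,0,0.45,0,0,0],[0,0,0.7,0,0,0],[0,0,0.9,0,0,0],[0,0,1.0,0,0,0]]]' 87
python3 - <<'E'
from m import *
st(); p=arm.camera_params("wrist"); f=arm.grab_frame("wrist"); cv2.imwrite("pics/r_w.png",f)
meas([("oblong_tray_seat",.012),("oblong_box_mid",.06)],p=p)
f=arm.grab_frame("scene"); cv2.imwrite("pics/r_s.png",cv2.resize(f[180:320,100:320],None,fx=3.6,fy=3.6))
E
```

```text
t: 26.42
eef_pos: [0.5107, -0.1845, 0.2024]
ee_rot: [-3.142, 0.0, 3.107]
force: [0.5, 0.4, 0.3]
width: 0.0739
t: 27.18
eef_pos: [0.5106, -0.1845, 0.4061]
ee_rot: [-3.141, 0.004, 3.107]
force: [0.1, -0.5, -0.6]
width: 0.0872
t 27.18 pos [ 0.5106 -0.1845  0.4061] rot [-3.1414  0.0045  3.1072] F [ 0.1 -0.5 -0.6] w 0.0872 q [ 0.01  0.14 -0.28  0.   -1.15 -1.62]
oblong_tray_seat 0.62 xy 0.5091 -0.1831 wh 0.088 0.15 88.3 box [247. 117. 320. 240.]
oblong_tray_seat 0.35 xy 0.5887 0.1643 wh 0.033 0.006 12.4 box [555. 222. 560. 246.]
oblong_box_mid 0.77 xy 0.5093 -0.1837 wh 0.059 0.125 87.2 box [250. 127. 309. 246.]
```

View pics/r_w.png

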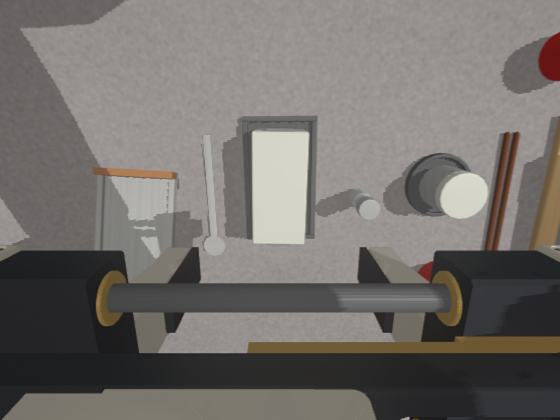

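View pics/r_s.png

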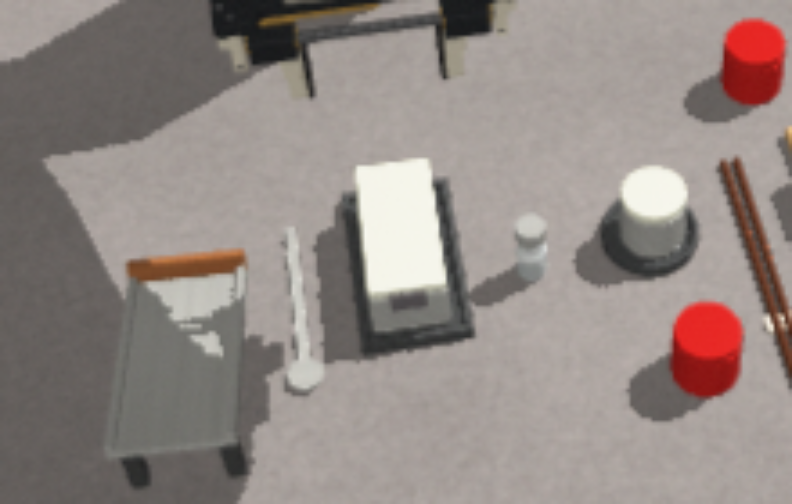

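The oblong box is seated (280,187). Before fetching the long box I look at the stand from above with the empty gripper.

```bash
python3 -m inch '[[[0,-0.1,0.1,0,0,0],[-0.04,-0.35,0.25,0,0,0],[-0.1,-0.6,0.3,0,0,0],[-0.1,-0.8,0.3,0,0,0],[-0.1,-0.86,0.3,0,0,0],[-0.1,-0.86,0.3,0,0,0]]]'
python3 - <<'E'
from m import *
st(); p=arm.camera_params("wrist"); f=arm.grab_frame("wrist"); cv2.imwrite("pics/s_w.png",f); np.save("s_pose.npy",p["pose"])
cv2.imwrite("pics/s2.png",cv2.resize(f[110:290,200:380],None,fx=3.3,fy=3.3,interpolation=cv2.INTER_CUBIC))
meas([("stand_seat",.045)],p=p)
E
```

```text
t: 28.12
eef_pos: [0.4905, -0.3568, 0.461]
ee_rot: [3.141, -0.002, 3.106]
force: [-0.1, -0.2, 0.2]
width: 0.087
t 28.12 pos [ 0.4905 -0.3568  0.461 ] rot [ 3.1406e+00 -2.3000e-03  3.1056e+00] F [-0.1 -0.2  0.2] w 0.087 q [-0.31  0.22 -0.06 -0.   -1.3  -1.3 ]
stand_seat 0.88 xy 0.5603 -0.3558 wh 0.093 0.155 86.3 box [247. 176. 319. 317.]
```

View pics/s_w.png

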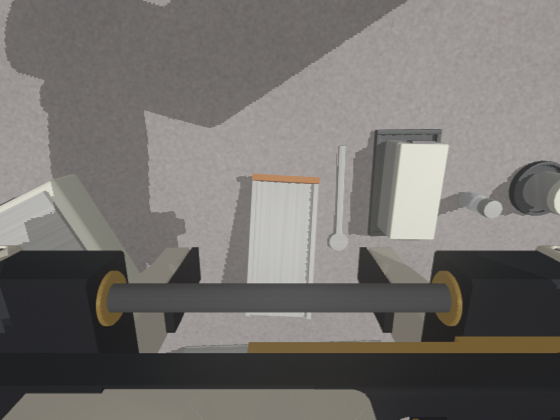

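View pics/s2.png

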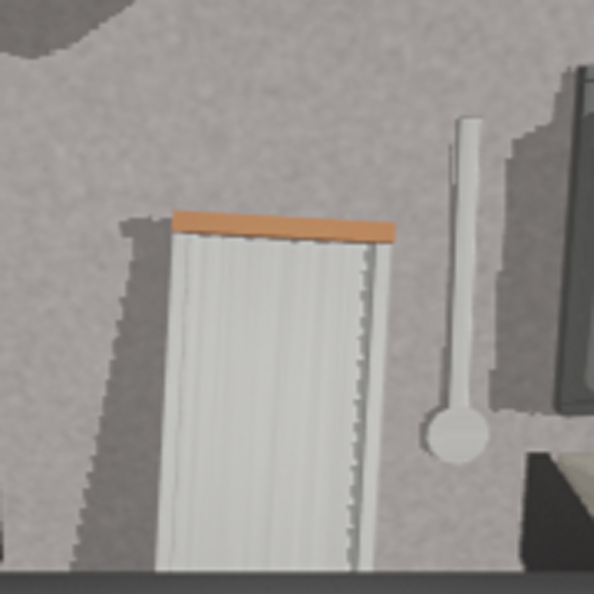

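The stand's cleat runs from (252,177) to (320,181) in the wrist view, with the far end at row ~316. Now I compute the seat frame.

```bash
python3 - <<'E'
from h import *
p=arm.camera_params("wrist")
f=arm.grab_frame("top"); cv2.imwrite("pics/t_t.png",cv2.resize(f[120:225,360:460],None,fx=6,fy=6,interpolation=cv2.INTER_CUBIC))
f=arm.grab_frame("scene"); cv2.imwrite("pics/t_s.png",cv2.resize(f[235:335,110:200],None,fx=6,fy=6,interpolation=cv2.INTER_CUBIC))
f=arm.grab_frame("wrist"); cv2.imwrite("pics/t_w.png",cv2.resize(f[270:350,220:340],None,fx=6,fy=6,interpolation=cv2.INTER_CUBIC))
L=ray("wrist",252.1,180.3,.0375,p);Rr=ray("wrist",320,183.3,.0375,p)
print(L,Rr,np.linalg.norm(L-Rr))
yh=(Rr-L)/np.linalg.norm(Rr-L); dirx=np.array([yh[1],-yh[0],0]); s,c=np.sin(np.radians(15)),np.cos(np.radians(15))
xh=c*dirx+[0,0,s]; zh=-s*dirx+[0,0,c]
P=(L+Rr)/2; seat=P-.016*zh+.085*xh; print("yaw",np.degrees(np.arctan2(dirx[1],dirx[0])),"seat",seat)
for n in ("wrist","top","scene"):
  for t in (-.085,.097):
   for y in (-.038,.038):
    print(n,t,y,proj(n,seat+t*xh+y*yh,p if n=="wrist" else None).round(1), proj(n,seat+t*xh+y*yh+.006*zh,p if n=="wrist" else None).round(1))
E
```

```text
[ 0.49201272 -0.38966526  0.0375    ] [ 0.49901955 -0.30146246  0.0375    ] 0.08848067034159593
yaw -4.542038558717063 seat [ 0.58149009 -0.35239363  0.04404481]
wrist -0.085 -0.038 [257.6 181.3] [257.3 181. ]
wrist -0.085 0.038 [313.7 183.8] [314.3 183.5]
wrist 0.097 -0.038 [252.  314.8] [251.7 316.4]
wrist 0.097 0.038 [307.6 316.9] [308.  318.6]
top -0.085 -0.038 [418.7 202.7] [419.4 203.1]
top -0.085 0.038 [391.3 201.3] [391.8 201.7]
top 0.097 -0.038 [426.  136.5] [426.8 136.5]
top 0.097 0.038 [397.7 135.2] [398.3 135.2]
scene -0.085 -0.038 [138.8 258.8] [138.4 257.1]
scene -0.085 0.038 [166.8 255.6] [166.5 253.9]
scene 0.097 -0.038 [133.3 305.9] [132.8 304.1]
scene 0.097 0.038 [164.6 302. ] [164.2 300.3]
```

View pics/t_t.png

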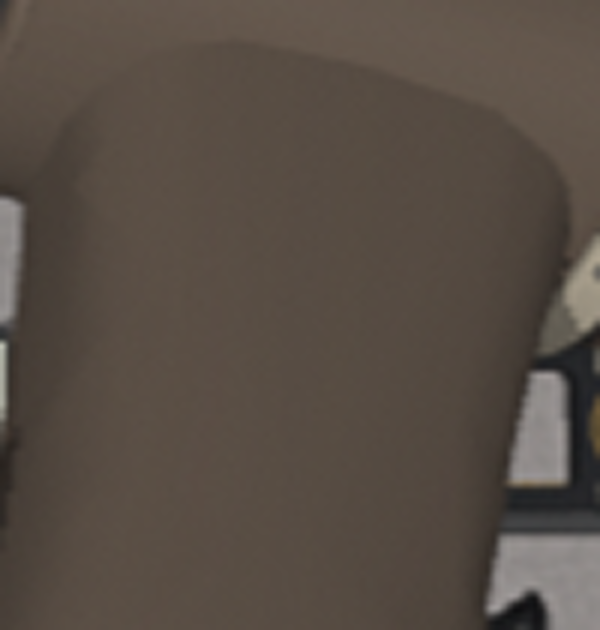

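View pics/t_s.png

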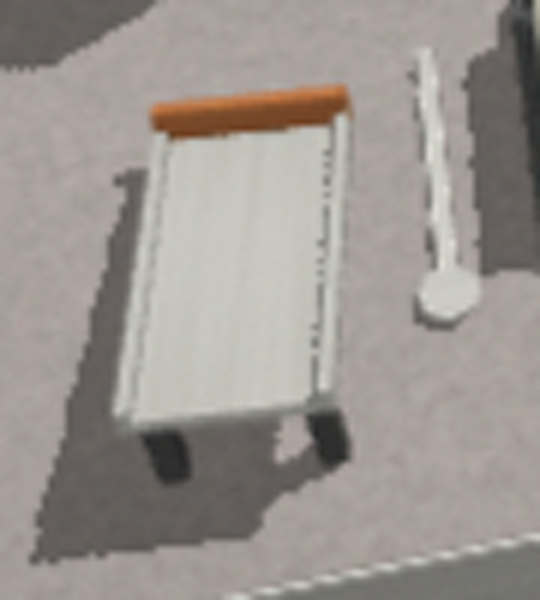

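View pics/t_w.png

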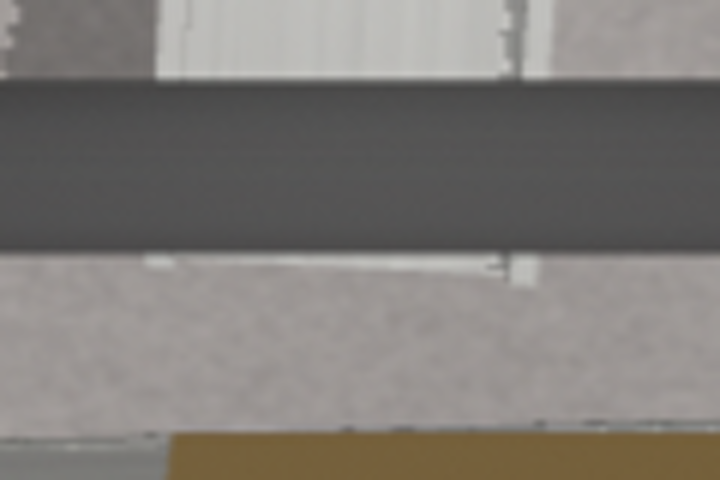

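Projections of this seat frame agree with the wrist and scene pictures to 1–2 px: seat ≈ (0.5815, −0.3524, 0.044), yaw −4.5°. Back to the long box.

```bash
python3 -m inch '[[[0,0.15,0,0,0,0],[0.03,0.4,0,0,0,0],[0.06,0.7,0,0,0,0],[0.08,1.0,0,0,0,0]]]' 87
python3 -m inch '[[[0.03,0.3,0,0,0,0],[0.06,0.6,0,0,0,0],[0.06,0.9,0,0,0,0.01],[0.06,1.0,0,0,0,0.015]]]'
python3 -m inch '[[[0,0.25,0,0,0,0],[0,0.5,0,0,0,0],[0,0.68,0,0,0,0],[0,0.73,0,0,0,0],[0,0.73,0,0,0,0]]]'
python3 - <<'E'
from m import *
st(); p=arm.camera_params("wrist"); f=arm.grab_frame("wrist"); cv2.imwrite("pics/u_w.png",f)
cv2.imwrite("pics/u2.png",cv2.resize(f[90:290,180:400],None,fx=3,fy=3,interpolation=cv2.INTER_CUBIC))
meas([("long_box_mid",.066)],p=p)
f=arm.grab_frame("top"); meas([("long_box_mid",.066)],"top")
E
```

```text
t: 28.88
eef_pos: [0.5063, -0.1541, 0.4628]
ee_rot: [3.142, 0.001, 3.107]
force: [0.8, 0.1, -0.7]
width: 0.0873
t: 29.38
eef_pos: [0.518, 0.0469, 0.4628]
ee_rot: [3.141, 0.001, -3.124]
force: [0.7, -1.1, 0.0]
width: 0.0871
t: 30.0
eef_pos: [0.5184, 0.1898, 0.4624]
ee_rot: [-3.141, -0.0, -3.128]
force: [0.1, -0.7, -0.2]
width: 0.0872
t 30.0 pos [0.5184 0.1898 0.4624] rot [-3.1414e+00 -2.0000e-04 -3.1279e+00] F [ 0.1 -0.7 -0.2] w 0.0872 q [ 0.71  0.12 -0.17  0.   -1.28 -2.26]
long_box_mid 0.75 xy 0.5653 0.1913 wh 0.174 0.061 1.3 box [253. 150. 306. 282.]
long_box_mid 0.57 xy 0.633 0.1899 wh 0.043 0.068 16.9 box [199. 150. 226. 215.]
```

View pics/u2.png

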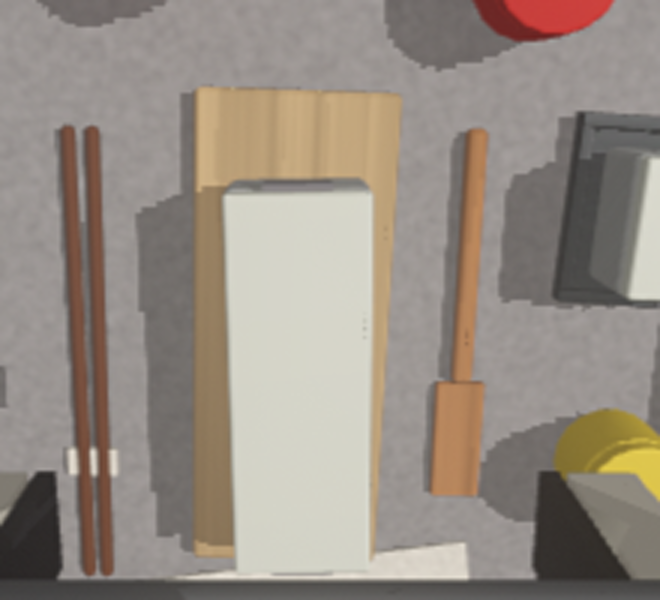

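```bash
python3 - <<'E'
from h import *
p=arm.camera_params("wrist")
c=[ray("wrist",u/3+180,v/3+90,.066,p) for u,v in ((224,191),(372,192),(370,572),(237,573))]
print(np.round(c,4),np.mean(c,0)); 
for i in range(4): e=c[(i+1)%4]-c[i]; print(np.linalg.norm(e),np.degrees(np.arctan2(e[1],e[0])))
E
```

```text
[[0.4847 0.1601 0.066 ]
 [0.4844 0.2184 0.066 ]
 [0.6516 0.2233 0.066 ]
 [0.6528 0.1642 0.066 ]] [0.5683459  0.19148602 0.066     ]
0.05831612637974641 90.27160223641515
0.16729351129531506 1.6618471296679236
0.05911970407697999 -88.87024478945588
0.16816134351629222 -178.61692848171245
```

```bash
python3 -m inch '[[[0.08,0,-0.1,0,0,0],[0.2,0.005,-0.3,0,0,0.002],[0.25,0.005,-0.5,0,0,0.002],[0.25,0.005,-0.75,0,0,0.002],[0.25,0.005,-0.9,0,0,0.002],[0.25,0.005,-0.95,0,0,0.002],[0.25,0.005,-0.95,0,0,0.002]]]' 87
python3 -m inch '[[[0,0,-0.08,0,0,0],[0,0,-0.2,0,0,0],[0,0,-0.29,0,0,0],[0,0,-0.325,0,0,0],[0,0,-0.325,0,0,0]]]'
python3 -m inch '[[[0,0,0,0,0,0],[0,0,0,0,0,0],[0,0,0,0,0,0],[0,0,0,0,0,0],[0,0,0,0,0,0]]]' 30 55
python3 -m inch '[[[0,0,0.03,0,0,0],[0,0,0.1,0,0,0],[0,0,0.25,0,0,0],[0,0,0.45,0,0,0],[0,0,0.65,0,0,0],[0,0,0.75,0,0,0],[0,0,0.75,0,0,0]]]'
python3 - <<'E'
from h import *
st(); f=arm.grab_frame("scene"); cv2.imwrite("pics/v_s.png",cv2.resize(f[130:310,180:430],None,fx=3.2,fy=3.2))
f=arm.grab_frame("wrist"); cv2.imwrite("pics/v_w.png",f)
E
```

```text
t: 31.08
eef_pos: [0.5689, 0.1902, 0.2728]
ee_rot: [-3.141, -0.0, -3.123]
force: [-0.1, 0.3, 0.4]
width: 0.087
t: 31.7
eef_pos: [0.5687, 0.1907, 0.2076]
ee_rot: [3.142, 0.0, -3.123]
force: [-0.2, -0.3, -0.1]
width: 0.0873
t: 32.33
eef_pos: [0.5688, 0.1908, 0.208]
ee_rot: [3.141, 0.001, -3.123]
force: [-1.2, 1.3, 5.8]
width: 0.0619
t: 33.2
eef_pos: [0.5687, 0.1905, 0.3596]
ee_rot: [3.14, 0.003, -3.123]
force: [-0.1, -0.5, -4.7]
width: 0.0617
t 33.2 pos [0.5687 0.1905 0.3596] rot [ 3.1396e+00  2.9000e-03 -3.1229e+00] F [-0.1 -0.5 -4.7] w 0.0617 q [ 0.65  0.27 -0.23  0.   -1.07 -2.2 ]
```

View pics/v_s.png

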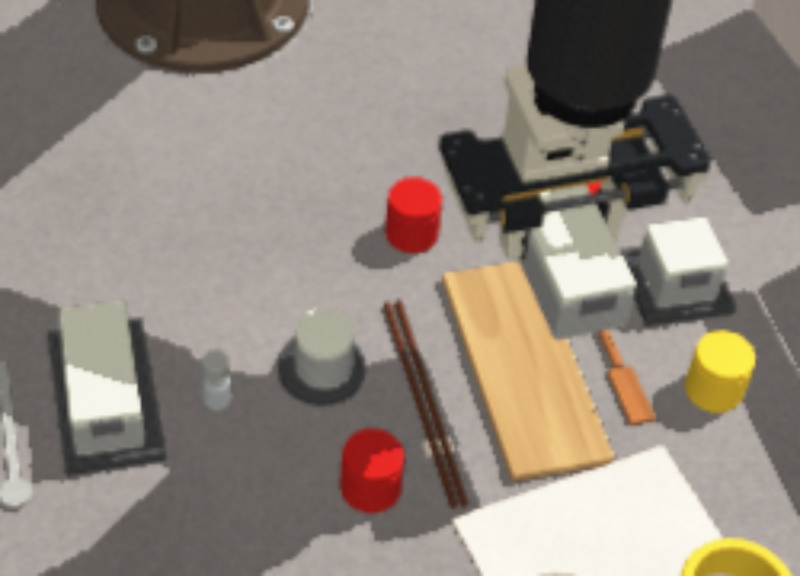

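View pics/v_w.png

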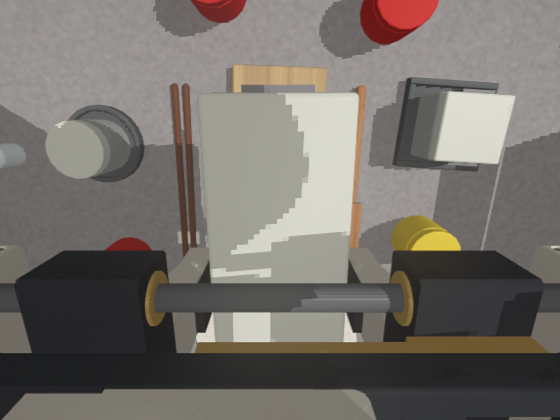

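```bash
python3 - <<'E'
from h import *
p=arm.camera_params("wrist"); s=arm.get_state(); z=s["eef_pos"][2]-.142
a=ray("wrist",200,94,z,p);b=ray("wrist",357,93,z,p);R_=R.from_euler("xyz",s["ee_rot"]).as_matrix(); c=(a+b)/2-.085*R_[:,0]; off=R_.T@(c-s["eef_pos"]); print(a,b,np.linalg.norm(a-b),c,off)
seat=np.array([.5815,-.3524,.0440]); yw=np.radians(-4.54); d=np.array([np.cos(yw),np.sin(yw),0]); sn,cs=np.sin(np.radians(15)),np.cos(np.radians(15))
xh=cs*d+[0,0,sn]; zh=-sn*d+[0,0,cs]; yh=np.cross(zh,xh)
Rt=np.column_stack([-xh,yh,-zh]); print("rpy target",R.from_matrix(Rt).as_euler("xyz"),np.linalg.det(Rt))
for nm,h in (("pre",.08),("final",.001)):
    T=seat+.003*xh+(.027+.169+h)*zh; print(nm,T)
print("rotvec units",R.from_matrix(Rt@R_.T).as_rotvec()/np.pi)
E
```

```text
[0.48453507 0.16041342 0.21474287] [0.48314742 0.21734023 0.21474287] 0.0569437208298238 [0.56882687 0.1904365  0.2146383 ] [-0.0009794   0.00018006  0.14210346]
rpy target [-3.14159265  0.26179939  3.06235471] 0.9999999999999998
pre [ 0.51317877 -0.34697501  0.31137199]
final [ 0.53356132 -0.34859347  0.23506384]
rotvec units [-0.00251775 -0.08372016 -0.03087973]
```

```bash
python3 -m inch '[[[0,-0.1,0.1,0,0,0],[-0.03,-0.3,0.2,0,0,0],[-0.06,-0.55,0.2,0,0,0],[-0.1,-0.8,0.2,0,0,-0.01],[-0.1,-1.0,0.2,0,0,-0.02]]]'
python3 -m inch '[[[-0.03,-0.22,0,0,0,0],[-0.08,-0.47,0,0,0,0],[-0.13,-0.72,0,0,0,0],[-0.18,-0.92,0,0,0,0],[-0.18,-1.0,0,0,0,0]]]'
python3 -m inch '[[[0,-0.15,0,0,0,0],[0,-0.4,0,0,0,0],[0,-0.6,0,0,0,0],[0,-0.69,0,0,0,0],[0,-0.69,0,0,0,0]]]'
python3 - <<'E'
from h import *
s=st()
R_=R.from_euler("xyz",s["ee_rot"]); Rt=R.from_euler("xyz",[-np.pi,.2618,3.06235])
print((Rt*R_.inv()).as_rotvec()/np.pi, (np.array([.5132,-.3470,.3114])-s["eef_pos"])/.2)
E
```

```text
t: 33.92
eef_pos: [0.5474, -0.0112, 0.3959]
ee_rot: [-3.141, -0.003, 3.096]
force: [0.1, -0.1, -4.2]
width: 0.0614
t: 34.55
eef_pos: [0.5114, -0.2113, 0.3958]
ee_rot: [3.141, -0.003, 3.095]
force: [0.2, 0.4, -5.9]
width: 0.0617
t: 35.17
eef_pos: [0.5126, -0.3481, 0.3959]
ee_rot: [3.141, -0.002, 3.096]
force: [-0.5, 0.6, -5.2]
width: 0.0617
t 35.17 pos [ 0.5126 -0.3481  0.3959] rot [ 3.1407e+00 -2.2000e-03  3.0959e+00] F [-0.5  0.6 -5.2] w 0.0617 q [-0.28  0.27 -0.13 -0.   -1.17 -1.33]
[-0.0055162  -0.08385373 -0.01066643] [ 0.00322146  0.00545451 -0.42260853]
```

```bash
python3 -m inch '[[[0,0,0,-0.0005,-0.01,-0.001],[0,0,0,-0.002,-0.035,-0.005],[0,0,0,-0.004,-0.062,-0.008],[0.003,0.005,-0.1,-0.0055,-0.08,-0.0105],[0.003,0.005,-0.25,-0.0055,-0.084,-0.0107],[0.003,0.005,-0.38,-0.0055,-0.084,-0.0107],[0.003,0.005,-0.423,-0.0055,-0.084,-0.0107],[0.003,0.005,-0.423,-0.0055,-0.084,-0.0107]]]'
python3 - <<'E'
from h import *
s=st()
f=arm.grab_frame("wrist"); cv2.imwrite("pics/w_w.png",f)
f=arm.grab_frame("scene"); cv2.imwrite("pics/w_s.png",cv2.resize(f[200:340,70:260],None,fx=4,fy=4))
E
```

```text
t: 36.17
eef_pos: [0.5134, -0.3459, 0.313]
ee_rot: [-3.14, 0.264, 3.065]
force: [-0.3, -0.1, -3.7]
width: 0.0618
t 36.17 pos [ 0.5134 -0.3459  0.313 ] rot [-3.1404  0.2642  3.0647] F [-0.3 -0.1 -3.7] w 0.0618 q [-0.3   0.28 -0.31 -0.08 -0.72 -1.29]
```

View pics/w_w.png

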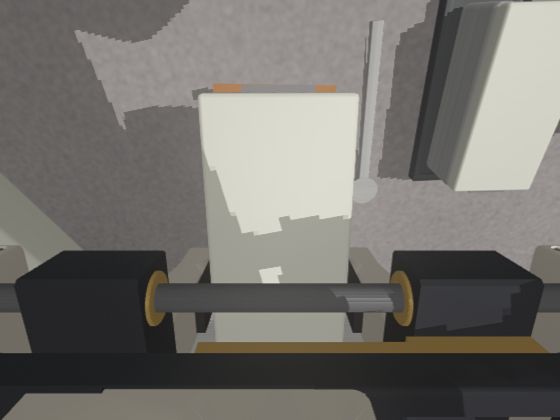

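View pics/w_s.png

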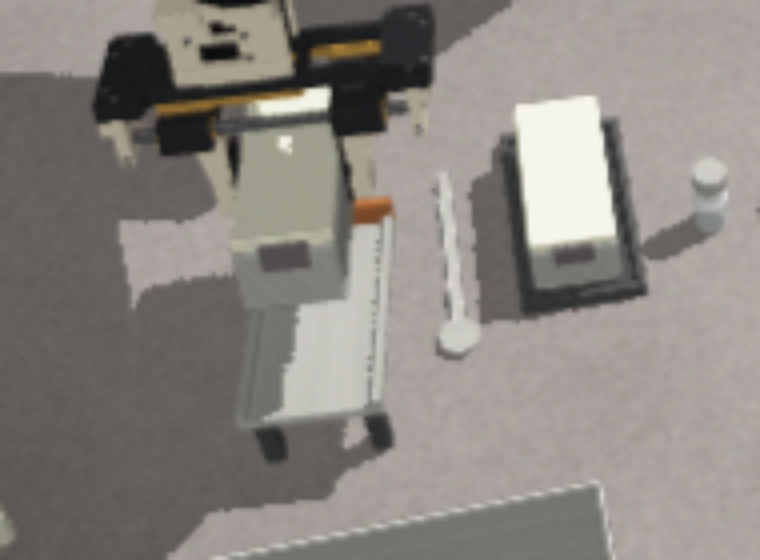

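```bash
cat > stand.py <<'E'
from h import *
seat=np.array([.5815,-.3524,.0440]); yw=np.radians(-4.54); d=np.array([np.cos(yw),np.sin(yw),0]); sn,cs=np.sin(np.radians(15)),np.cos(np.radians(15))
xh=cs*d+[0,0,sn]; zh=-sn*d+[0,0,cs]; yh=np.cross(zh,xh)
def tgt(h,x=.003): 
    s=st(); T=seat+x*xh+(.196+h)*zh; Rt=R.from_matrix(np.column_stack([-xh,yh,-zh])); R_=R.from_euler("xyz",s["ee_rot"])
    print("T",T,"units",((T-s["eef_pos"])/.2).round(3),(Rt*R_.inv()).as_rotvec()/np.pi)
def edge():
    p=arm.camera_params("wrist")
    for y in (-.044,.044): print("cleat in/out top",proj("wrist",seat-.085*xh+.016*zh+y*yh,p).round(1),proj("wrist",seat-.094*xh+.016*zh+y*yh,p).round(1))
E
python3 - <<'E'
from stand import *
edge(); tgt(.02)
E
```

```text
cleat in/out top [217.   96.1] [216.3  82.7]
cleat in/out top [338.9  96.4] [339.6  83. ]
t 36.27 pos [ 0.5137 -0.3463  0.3142] rot [-3.1396  0.2663  3.0648] F [-0.2  0.3 -4.2] w 0.0618 q [-0.3   0.28 -0.31 -0.08 -0.72 -1.29]
T [ 0.52865918 -0.34820422  0.25341644] units [ 0.075 -0.01  -0.304] [ 0.00070737  0.00138078 -0.0006083 ]
```

```bash
python3 -m inch '[[[0.01,-0.005,-0.04,0,0.001,0],[0.03,-0.012,-0.12,0,0.001,0],[0.055,-0.02,-0.22,0,0.001,0],[0.07,-0.02,-0.28,0,0.001,0],[0.075,-0.02,-0.304,0,0.001,0],[0.075,-0.02,-0.304,0,0.001,0]]]'
python3 - <<'E'
from stand import *
edge(); tgt(.001)
f=arm.grab_frame("wrist"); cv2.imwrite("pics/x_w.png",f)
f=arm.grab_frame("scene"); cv2.imwrite("pics/x_s.png",cv2.resize(f[200:340,70:260],None,fx=4,fy=4))
E
```

```text
t: 37.02
eef_pos: [0.5283, -0.3505, 0.2517]
ee_rot: [-3.14, 0.261, 3.064]
force: [1.0, 0.2, -4.5]
width: 0.0618
cleat in/out top [200.   95.1] [198.8  76.8]
cleat in/out top [365.7  95.3] [367.1  77.1]
t 37.02 pos [ 0.5283 -0.3505  0.2517] rot [-3.1402  0.2607  3.064 ] F [ 1.   0.2 -4.5] w 0.0618 q [-0.3   0.37 -0.34 -0.1  -0.61 -1.28]
T [ 0.53356132 -0.34859347  0.23506384] units [ 0.026  0.009 -0.083] [ 0.00039693 -0.00037038 -0.00040646]
```

View pics/x_w.png

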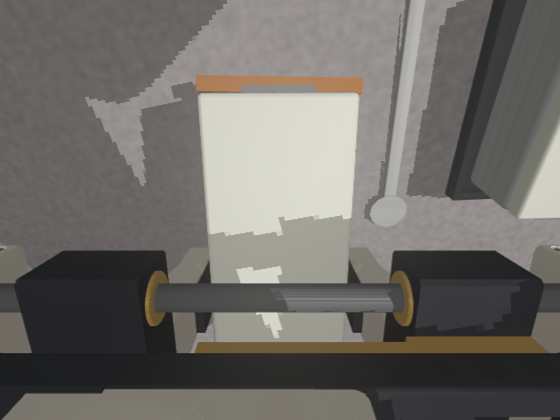

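View pics/x_s.png

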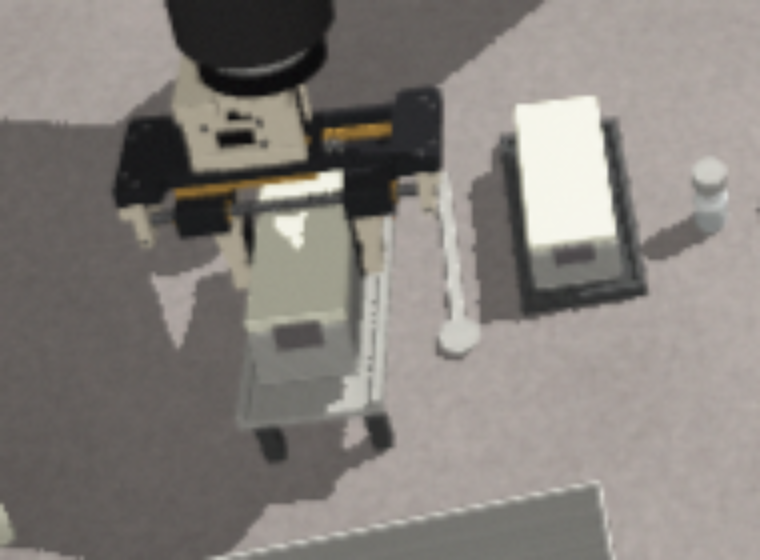

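The cleat spans columns 196–363 and the box 200–357, so they are centred. Final descent normal to the slope.

```bash
python3 -m inch '[[[0.008,0,-0.025,0,0,0],[0.016,0,-0.055,0,0,0],[0.022,0,-0.072,0,0,0],[0.024,0,-0.078,0,0,0],[0.024,0,-0.078,0,0,0]]]'
python3 - <<'E'
from stand import *
tgt(.001)
E
```

```text
t: 37.75
eef_pos: [0.533, -0.3504, 0.2363]
ee_rot: [-3.14, 0.261, 3.064]
force: [0.3, 0.0, -4.1]
width: 0.0613
t 37.75 pos [ 0.533  -0.3504  0.2363] rot [-3.1402  0.2611  3.064 ] F [ 0.3  0.  -4.1] w 0.0613 q [-0.3   0.39 -0.34 -0.1  -0.58 -1.28]
T [ 0.53356132 -0.34859347  0.23506384] units [ 0.003  0.009 -0.006] [ 0.00041948 -0.00025254 -0.00039374]
```

```bash
python3 -m inch '[[[0.002,0,-0.006,0,0,0],[0.003,0,-0.01,0,0,0],[0.003,0,-0.01,0,0,0]]]'; python3 -m inch '[[[0.002,0,-0.005,0,0,0],[0.002,0,-0.007,0,0,0],[0.002,0,-0.007,0,0,0]]]'
```

```text
t: 38.12
eef_pos: [0.5336, -0.3505, 0.2348]
ee_rot: [-3.14, 0.262, 3.064]
force: [-0.9, 1.0, -0.5]
width: 0.0618
t: 38.5
eef_pos: [0.5335, -0.3504, 0.2347]
ee_rot: [-3.14, 0.262, 3.064]
force: [-8.7, 5.4, 11.4]
width: 0.0619
```

Contact on the plane. I check the gap to the cleat before releasing.

```bash
python3 -m inch '[[[-0.001,0,0.004,0,0,0],[-0.001,0,0.004,0,0,0]]]'
python3 - <<'E'
from stand import *
edge()
f=arm.grab_frame("wrist"); cv2.imwrite("pics/y_w.png",cv2.resize(f[50:150,170:390],None,fx=3.6,fy=3.6,interpolation=cv2.INTER_CUBIC))
p=arm.camera_params("wrist")
for x in (0,.003,.006): print(x,[proj("wrist",seat+[0,-.002,0]+(x-.085)*xh+.054*zh+y*yh,p).round(1) for y in (-.031,.031)])
E
```

```text
t: 38.75
eef_pos: [0.5336, -0.3504, 0.2348]
ee_rot: [-3.14, 0.262, 3.064]
force: [-6.7, 2.2, 6.5]
width: 0.0615
cleat in/out top [190.   90.6] [188.5  70. ]
cleat in/out top [375.   90.9] [376.7  70.4]
0 [array([192.1,  82.6]), array([364.1,  82.9])]
0.003 [array([192.8,  91.5]), array([363.4,  91.8])]
0.006 [array([193.4, 100.2]), array([362.8, 100.5])]
```

View pics/y_w.png

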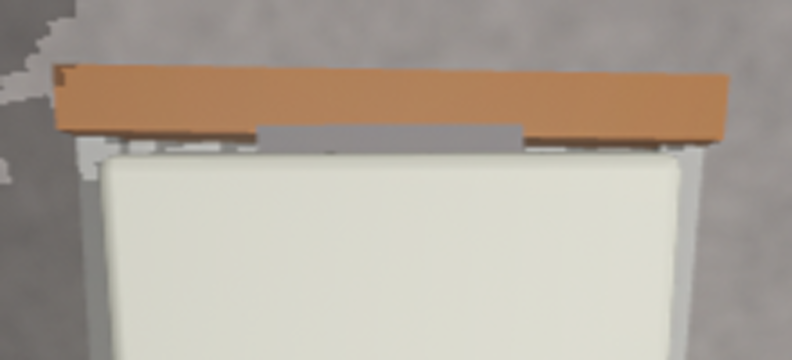

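```bash
python3 -m inch '[[[-0.003,0,0.001,0,0,0],[-0.008,0,0,0,0,0],[-0.013,0.001,-0.002,0,0,0],[-0.013,0.001,-0.002,0,0,0]]]'
python3 - <<'E'
from stand import *
f=arm.grab_frame("wrist"); cv2.imwrite("pics/y2_w.png",cv2.resize(f[50:150,170:390],None,fx=3.6,fy=3.6,interpolation=cv2.INTER_CUBIC))
E
```

```text
t: 39.3
eef_pos: [0.5322, -0.3506, 0.2344]
ee_rot: [-3.139, 0.264, 3.065]
force: [2.9, 0.9, 4.9]
width: 0.0613
```

View pics/y2_w.png

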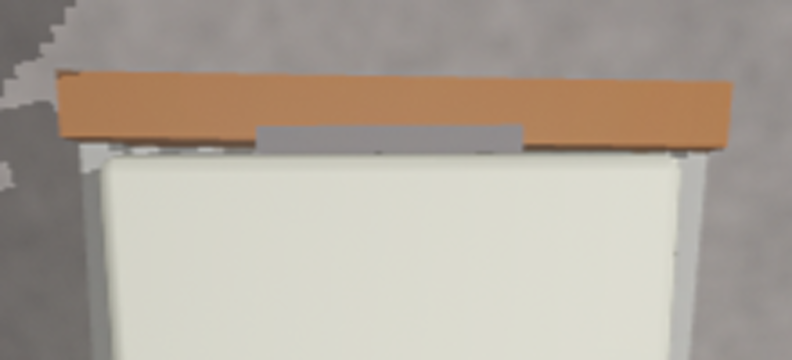

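The gap is now 1–2 mm, within tolerance. Release and withdraw along the slope normal.

```bash
python3 -m inch '[[[0,0,0,0,0,0],[0,0,0,0,0,0],[0,0,0,0,0,0],[0,0,0,0,0,0],[0,0,0,0,0,0]]]' 76
python3 -m inch '[[[-0.01,0,0.04,0,0,0],[-0.04,0.003,0.15,0,0,0],[-0.09,0.008,0.35,0,0,0],[-0.14,0.011,0.53,0,0,0],[-0.18,0.015,0.68,0,0,0],[-0.19,0.015,0.7,0,0,0]]]'
python3 -m inch '[[[-0.1,0,0.15,0,0.02,0],[-0.2,0,0.3,0,0.05,0],[-0.3,0,0.4,0,0.08,0],[-0.3,0,0.4,0,0.084,0],[-0.3,0,0.4,0,0.084,0],[-0.3,0,0.4,0,0.084,0]]]'
python3 - <<'E'
from m import *
st()
p=arm.camera_params("wrist"); f=arm.grab_frame("wrist"); cv2.imwrite("pics/z_w.png",f)
f=arm.grab_frame("scene"); cv2.imwrite("pics/z_s.png",cv2.resize(f[180:330,90:430],None,fx=2.3,fy=2.3))
cv2.imwrite("pics/z_s2.png",cv2.resize(f[235:335,110:200],None,fx=6,fy=6,interpolation=cv2.INTER_CUBIC))
from stand import *
seat2=seat+[0,-.002,0]
for x in (0,.003): print(x,[proj("wrist",seat2+(x+e)*xh+.054*zh+y*yh,p).round(0).tolist() for e in (-.085,.085) for y in (-.031,.031)],[proj("scene",seat2+(x+e)*xh+.054*zh+y*yh).round(0).tolist() for e in (-.085,.085) for y in (-.031,.031)])
E
```

```text
t: 39.98
eef_pos: [0.5311, -0.3503, 0.2333]
ee_rot: [-3.14, 0.261, 3.064]
force: [0.6, -0.2, 0.0]
width: 0.0756
t: 40.72
eef_pos: [0.493, -0.3474, 0.3771]
ee_rot: [-3.138, 0.266, 3.065]
force: [0.5, 0.2, -1.3]
width: 0.076
t: 41.48
eef_pos: [0.4334, -0.3471, 0.4523]
ee_rot: [-3.121, -0.002, 3.067]
force: [-0.5, 0.7, 0.3]
width: 0.0757
t 41.48 pos [ 0.4334 -0.3471  0.4523] rot [-3.1207e+00 -2.4000e-03  3.0666e+00] F [-0.5  0.7  0.3] w 0.0757 q [-0.31  0.13 -0.19  0.02 -1.25 -1.34]
0 [[263.0, 228.0], [314.0, 229.0], [262.0, 368.0], [313.0, 369.0]] [[137.0, 243.0], [160.0, 241.0], [132.0, 286.0], [158.0, 283.0]]
0.003 [[263.0, 231.0], [314.0, 232.0], [262.0, 370.0], [312.0, 371.0]] [[137.0, 244.0], [160.0, 241.0], [131.0, 287.0], [158.0, 284.0]]
```

View pics/z_w.png

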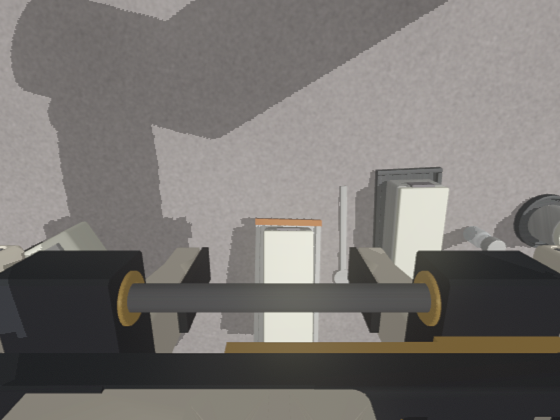

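View pics/z_s.png

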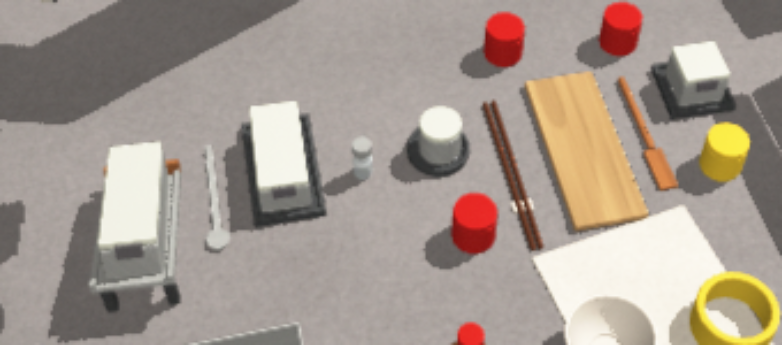

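View pics/z_s2.png

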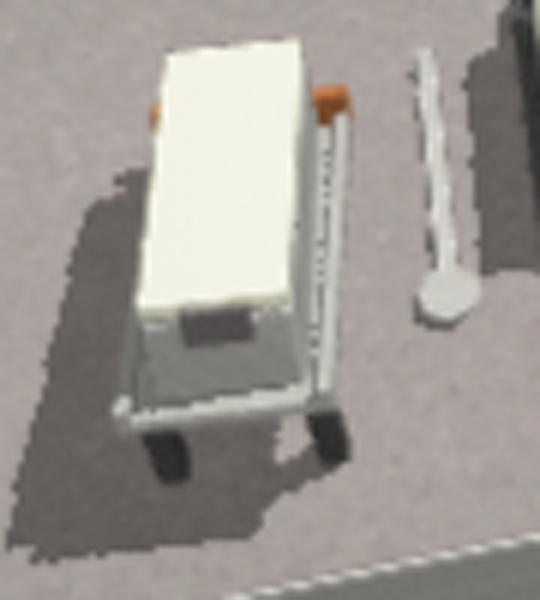

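The scene view matches the predicted lid corners to 1–2 px. One more wrist look, to check that both lips show evenly at the far end.

```bash
python3 -m inch '[[[0.1,0,0.1,0,0,0],[0.3,0,0.25,0,0,0],[0.45,0,0.35,0,0,0],[0.45,0,0.35,0,0,0],[0.45,0,0.35,0,0,0]]]'
python3 - <<'E'
from m import *
from stand import *
st()
p=arm.camera_params("wrist"); f=arm.grab_frame("wrist"); cv2.imwrite("pics/zz.png",cv2.resize(f[150:290,220:450],None,fx=3.4,fy=3.4,interpolation=cv2.INTER_CUBIC))
meas([("oblong_tray_seat",.012),("oblong_box_mid",.06)],p=p)
arm.grab_frame("top"); meas([("round_tub_mid",.06),("round_cup_seat",.012),("square_box_mid",.06),("square_tray_seat",.012),("oblong_box_mid",.06)],"top",k=2)
E
```

```text
t: 42.2
eef_pos: [0.5231, -0.3471, 0.5223]
ee_rot: [-3.121, -0.003, 3.067]
force: [-1.3, -1.0, -0.3]
width: 0.0756
t 42.2 pos [ 0.5231 -0.3471  0.5223] rot [-3.1206 -0.0032  3.0667] F [-1.3 -1.  -0.3] w 0.0756 q [-0.27  0.23  0.09  0.02 -1.43 -1.38]
oblong_tray_seat 0.63 xy 0.51 -0.1849 wh 0.089 0.153 88.1 box [363. 101. 428. 204.]
oblong_box_mid 0.69 xy 0.51 -0.1921 wh 0.073 0.126 86.3 box [369. 109. 428. 202.]
round_tub_mid 0.93 xy 0.6157 0.3367 wh 0.064 0.055 88.3 box [148. 154. 170. 178.]
round_tub_mid 0.85 xy 0.6459 0.0206 wh 0.047 0.058 88.4 box [264. 141. 279. 162.]
round_cup_seat 0.54 xy 0.5223 0.0102 wh 0.074 0.074 88.3 box [267. 186. 290. 215.]
square_box_mid 0.71 xy 0.5006 0.3469 wh 0.076 0.065 88.4 box [140. 198. 169. 223.]
square_tray_seat 0.58 xy 0.4968 0.3543 wh 0.09 0.082 88.4 box [141. 196. 172. 229.]
oblong_box_mid 0.51 xy 0.5115 -0.1767 wh 0.012 0.12 76.1 box [337. 178. 353. 221.]
```

View pics/zz.png

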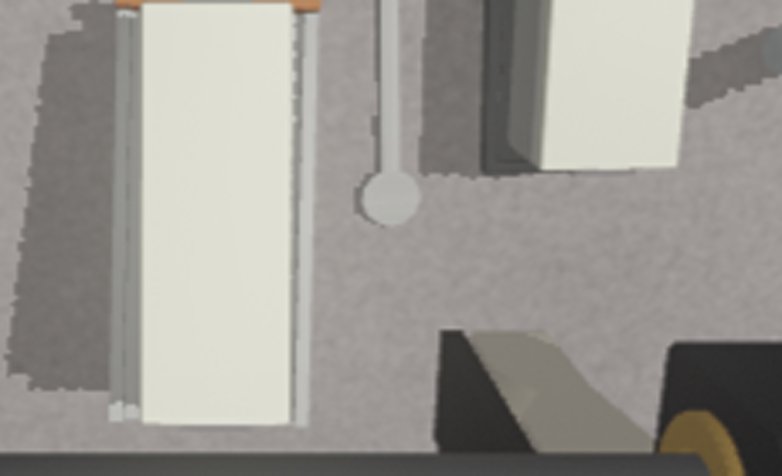

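```bash
python3 -m inch '[[[0,0,0,0,0,0],[0,0,0,0,0,0],[0,0,0,0,0,0],[0,0,0,0,0,0]]]'; python3 - <<'E'
from station import arm
print(arm.job_done())
E
```

```text
t: 43.15
eef_pos: [0.5232, -0.3472, 0.5234]
ee_rot: [-3.12, -0.002, 3.067]
force: [0.3, 0.1, -0.2]
width: 0.076
the job is handed in; nothing more can be done
None
```

I took the stack apart from the top down and set each of the four containers in its own holder, then handed the job in at about 43 s of the 144 s allowed. No verdict was reported.

- **Round tub, square box and oblong box:** I let each one go at the height expected for its holder's floor. In the pictures taken right after release, each sits flat and central. The square and oblong boxes measured within about 1 mm of their tray centres. The tub was placed by aligning it to the cup's rim and checked only by eye.
- **Longest box:** It was tilted 15°, set down on the slope, and then slid down to about 1–2 mm from the cleat, so it is close to the cleat but may not be touching. The stand's floor shows on both sides between the lips. The lid corners match the expected pose to about 1–2 pixels in the scene view.
- **Disagreements:** The final top-view network check missed the real tub (it reported the yellow and red look-alikes) and gave poor outlines where the arm or perspective hid part of the boxes. For those I relied on the wrist and scene views. The wrist and top cameras also differed by about 4–5 mm sideways on the stack. My first estimate of the stand was about 2 mm off sideways, and I corrected that before setting the box down.

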